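# Change of colour: hang up the rinse baskets and mix the green

### The arm

A 6-joint arm with a two-finger parallel gripper is mounted at the origin on a cart in front of the work surface, level with it; the furniture and walls round the work are solid. World frame = base frame: x ahead of the robot, y to its left, z up, the work surface at z = 0. Lengths are in m, angles in degrees, forces in N, time in s.
With the tool pointing down it reaches from about 0.4 to 0.825 m from the base axis. Payload 7 kg.
Tool frame: the origin (TCP) lies between the finger pads; the fingertips stand 11 mm ahead of it and the grasp point (between the pads) lies 8 mm behind it; z points along the fingers, y is the direction in which the jaws open and shut (so a half turn about z gives the same grasp; the last joint's range is limited). The gripper opens to 88 mm and grips with 3 to 60 N. Pads are 19 mm wide; open, the fingers measure 130 mm over their backs; the gripper's body (78 mm by 193 mm) begins 47 mm behind the grasp point.
Start: joints at [-57.405, 20.546, 0.682, 0, -70.136, -16.507], TCP at [0.187, -0.649, 0.238] pointing down, gripper open.
Joint ranges: [-176.03, 176.03], [-82.01, 121.73], [-58.28, 71.71], [-173.87, 95.51], [-174.79, -0.11], [-173.66, 173.66]. Speed limits (degrees/s): [136.94, 136.94, 172.46, 180, 180, 180].

### API

Orientations are given as [roll, pitch, yaw] about the fixed x, y, z axes, in that order (R = Rz(yaw) Ry(pitch) Rx(roll)).
In Python, from plant import r gives the robot as it stands.
- The arm moves only by the shell command python3 -m inch 'ROWS' [OPENING] [FORCE]. ROWS is JSON, a list of rows, each an object of numbers: "x", "y", "z": the shift along the tool's x, y, z as a fraction of full scale; "yaw": the turn about the tool's z as a fraction of full scale. In form: [{"x": .., "y": .., "z": .., "yaw": ..}, ...]. A call has 1 to 5 rows; each row shifts and turns the pose as measured when the row begins, along the tool's axes as they then stand; what a row does not reach is not made up. Full scale, the value 1, is 0.025 m for a shift and 4 degrees for a turn. A row lasts 1/12 s, in which the tool goes at most 41.7 mm and 7.16 degrees, less where a joint would pass 70% of its speed; a pose out of reach is approached as far as the arm can. A call with a number of a shift or a turn outside -1 to 1 is refused whole. A call with a gripper value outside its range is refused whole. OPENING is the opening, from -1 (shut) to 1 (fully open), set as the call begins (- or left out, the last holds). The fingers move at their own pace and stop on an object; FORCE is the grip in N (left out, the last holds). Time passes only in rows, so rows that do not move let the fingers close. It gives the time, the measured TCP pose, the force and the opening at its end, in the units of the state.
- r.get_state(): the state, without advancing time (a new reading comes with each control period).
- r.capture(name): name is "scene" or "top" or "wrist"; returns (picture, depth): 400x640x3 uint8, red, green, blue; 400x640 float32, m along the optical axis (not along the pixel's ray), 0 where there is no reading.
- r.camera_info(name): a dict with "mtx" (3x3 intrinsics, pixels), "pose" (4x4, takes a point from camera to world coordinates). Camera axes: x right, y down, z forward; pixel columns grow to the right and rows downward; lengths in m; the calibration is good to about 2 mm. A picture is of the moment at which its call begins: read the wrist's pose just before it. camera_info takes no time and is no camera call; for the wrist camera it gives the pose at the moment of the call.
- r.close_job(): hands the job in, once; it reports no verdict.
The state is a dict: "time_s": time; "joints": joint angles; "qd": joint speeds; "joint_torque": joint torques, N m; "tcp_pos": TCP position; "eef_rot": TCP orientation; "contact_force": force on the tool from outside, world axes, zero at the start; "moment": the same for the moment, N m; "gripper_width": finger opening in m.
Only numpy, scipy, OpenCV 4.12 (cv2) and the standard library are available. Lean on these libraries where they do the work, as an engineer would, in place of code of your own. Each camera call takes 0.05 s, during which the arm holds its last target. There are 200 camera calls.

### The job

Get the cart ready for the green enamel. First hang the rinsed wire baskets that are there on the hook of the draining stand, the largest first and each smaller one after it so that it nests inside, all hanging freely by their bails. Then, since enamel settles, take the green jar, press it down on the vortex mixer's platform until that is fully down and keep it so for five seconds, and stand the jar upright, fully home, in the jar well; leave the white and yellow jars where they are.

Things in the scene. Friction and masses are not known exactly. Their poses are not given: they have to be found in the camera images.
- basket_large: large rinse basket of stainless wire, may be absent; 116 mm outside diameter, 50 mm deep, 130 g, open top, wall 3 mm, fixed high bail of 4 mm wire with a flat red grip on top. Origin: centre of its underside, z up. The bail lies in the basket's y-z plane: legs straight up at y = +-58 mm to 102 mm height, then in to a blunt peak over the middle
- basket_large_eye (a point): underside of the bail's peak on the large basket, 135 mm over its origin (85 mm open window between rim and peak): the spot that hangs on the hook; axes of the basket. The red grip stands on the peak, from 3 to 37 mm above this point, 6 mm thick along x, 14 mm wide along y: pinch it along y
- basket_medium: medium rinse basket of stainless wire, may be absent; 84 mm outside diameter, 42 mm deep, 90 g, open top, wall 3 mm, fixed high bail of 4 mm wire with a flat red grip on top. Origin: centre of its underside, z up. The bail lies in the basket's y-z plane: legs straight up at y = +-42 mm to 94 mm height, then in to a blunt peak over the middle
- basket_medium_eye (a point): underside of the bail's peak on the medium basket, 127 mm over its origin (85 mm open window between rim and peak): the spot that hangs on the hook; axes of the basket. The red grip stands on the peak, from 3 to 37 mm above this point, 6 mm thick along x, 14 mm wide along y: pinch it along y
- basket_small: small rinse basket of stainless wire, may be absent; 52 mm outside diameter, 34 mm deep, 60 g, open top, wall 3 mm, fixed high bail of 4 mm wire with a flat red grip on top. Origin: centre of its underside, z up. The bail lies in the basket's y-z plane: legs straight up at y = +-26 mm to 86 mm height, then in to a blunt peak over the middle
- basket_small_eye (a point): underside of the bail's peak on the small basket, 119 mm over its origin (85 mm open window between rim and peak): the spot that hangs on the hook; axes of the basket. The red grip stands on the peak, from 3 to 37 mm above this point, 6 mm thick along x, 14 mm wide along y: pinch it along y
- drip_stand: fixed draining stand: steel drip tray 155 x 130 mm (x, y), 12 mm high, an upright post 12 mm thick at x = +88 mm and one long hook: a level round bar 8 mm thick along the stand's x axis from the post towards -x (at yaw 0 towards the robot), tip turned up. Origin on the table below hook_rest
- hook_rest (a point): point on the top line of the hook's bar, 165 mm over the table; stand axes. Bar level from x = +78 (post collar) to -46 mm, tip at -57 mm rises 12 mm. Large bail fits at x = +20 mm (its rim must clear the post); baskets nest with 12 mm play all round: hang bails 10 to 12 mm apart along x, smaller in front. Hung floors then lie 8 mm above the next larger one's
- mixer: fixed vortex mixer, white housing 110 x 100 mm (x, y), 58 mm high, with a round sprung rubber platform on top; origin on the table under the middle, controls on its -x side
- mixer_pad (a joint): how far the rubber platform is pressed down: 0 m at rest, 0.006 m fully down (stop). The spring pushes back with 2.7 N at first and 8 N fully down
- pad_top (a point): middle of the top face of the rubber platform, flat, 60 mm across, 80 mm above the table at rest; goes down with it
- jar_green: jar of green enamel with a black cap, closed, 38 mm across (body and cap alike), 42 mm high, 55 g; cap from 32 to 42 mm. Origin: centre of its underside, z up
- jar_white: jar of white enamel with a white cap, same size; bystander, same origin
- jar_yellow: jar of yellow enamel with a white cap, same size; bystander, same origin
- jar_well: fixed aluminium jar well, a heavy low ring 72 mm across and 16 mm high with a round recess 46 mm across and 12 mm deep for one jar; origin on the table under the middle
- well_floor (a point): middle of the recess's floor in the jar well, 4 mm above the table; the rim is 12 mm above it
Not all that is in view belongs to the job. Leave any pink or turquoise look-alike of the jar_green alone. Leave any purple look-alike of the basket_small alone.

How it is judged (in metres and radians):
On the way, in this order (a step that is already met when the one before it is completed fails the run):
1. the large basket, if there, hangs on the hook by its bail, let go (x of basket_large_eye in the frame of hook_rest between -0.05 and 0.065 m and y of basket_large_eye in the frame of hook_rest between -0.014 and 0.014 m and z of basket_large_eye in the frame of hook_rest between -0.006 and 0.007 m and angle between basket_large's own z axis and vertical below 0.25 rad and contact force between the fingers and basket_large below 0.1 N), for 0.3 s.
2. the medium basket, if there, hangs on the hook by its bail, let go, after all larger ones (x of basket_medium_eye in the frame of hook_rest between -0.05 and 0.065 m and y of basket_medium_eye in the frame of hook_rest between -0.014 and 0.014 m and z of basket_medium_eye in the frame of hook_rest between -0.006 and 0.007 m and angle between basket_medium's own z axis and vertical below 0.25 rad and contact force between the fingers and basket_medium below 0.1 N), for 0.3 s.
3. the small basket, if there, hangs on the hook by its bail, let go, after all larger ones (x of basket_small_eye in the frame of hook_rest between -0.05 and 0.065 m and y of basket_small_eye in the frame of hook_rest between -0.014 and 0.014 m and z of basket_small_eye in the frame of hook_rest between -0.006 and 0.007 m and angle between basket_small's own z axis and vertical below 0.25 rad and contact force between the fingers and basket_small below 0.1 N), for 0.3 s.
4. the green jar, held in the gripper, keeps the mixer's platform fully down (more than 5.2 of 6 mm) for five seconds (4.5 s suffice) (value of joint mixer_pad above 0.0052 m and contact force between jar_green and mixer_pad above 2 N and contact force between the fingers and jar_green above 1 N), for 4.5 s.
At the end, for the whole second after the job is handed in: Every basket present hangs on the bar by its bail's peak (14 mm sideways, 7 mm in height, tilt under 0.25 rad, under 8 cm/s), smaller inside larger (centres of neighbours within 19 mm, floors 1 to 24 mm apart); green jar upright in the well (7 mm, under 5 mm off its floor); platform up; all let go (all of step 1 and all of step 2 and all of step 3 and linear speed of each of basket_large, basket_medium, basket_small below 0.08 m/s and horizontal distance between basket_large and basket_medium below 0.019 m and z of basket_medium in the frame of basket_large between 0.001 and 0.024 m and horizontal distance between basket_large and basket_small below 0.038 m and z of basket_small in the frame of basket_large between 0.001 and 0.032 m and horizontal distance between basket_medium and basket_small below 0.019 m and z of basket_small in the frame of basket_medium between 0.001 and 0.024 m and horizontal distance between jar_green and well_floor below 0.007 m and z of jar_green in the frame of well_floor below 0.005 m and angle between jar_green's own z axis and vertical below 0.12 rad and linear speed of jar_green below 0.02 m/s and contact force between the fingers and jar_green below 0.1 N and value of joint mixer_pad below 0.002 m); the robot touches nothing.
It fails at once if the white jar is moved by more than 25 mm (distance of jar_white from where it was at the start of the episode above 0.025 m).
It fails at once if the yellow jar is moved by more than 25 mm (distance of jar_yellow from where it was at the start of the episode above 0.025 m).
Of basket_large, basket_medium, basket_small only 2 to 3 are there at a start; the rules pass over those that are not, and their reading is None.
At some moment in a run one of basket_large, basket_medium, basket_small may be knocked a few centimetres aside while the robot is not near it.
It also fails if it takes over 210 s, if anything falls off the work surface, if the arm or the gripper's body presses on something with over 40 N, if the wrist force passes 120 N, or if a joint passes its speed limit or range.

## Working session

There is one attempt and no reset: what is moved stays moved. The work goes in short steps, Python scripts to look and compute and a shell command to move; the robot and the scene stay as the last step left them, time stands still between calls to the robot, and variables do not carry over. Pictures are saved under pics/ and viewed, about 12 in all and at most 16, crops included, and the job is handed in when it is done.

```bash
ls; mkdir -p pics
cat > h.py <<'E'
import numpy as np, cv2
from plant import r
def cap(n):
    i=r.camera_info(n); p,d=r.capture(n); return p,d,np.array(i["mtx"]),np.array(i["pose"])
def save(p,f): cv2.imwrite("pics/"+f,cv2.cvtColor(p,cv2.COLOR_RGB2BGR))
def cloud(d,K,T):
    v,u=np.mgrid[:d.shape[0],:d.shape[1]]
    c=np.stack([(u-K[0,2])/K[0,0]*d,(v-K[1,2])/K[1,1]*d,d],-1)
    return c@T[:3,:3].T+T[:3,3]
E
python3 - <<'E'
from h import *
for n in ("scene","top"):
    p,d,K,T=cap(n); save(p,n+"0.png"); print(n,K.round(1).tolist(),T.round(3).tolist())
print(r.get_state())
E
```

```text
pics
scene [[368.1, 0.0, 319.0], [0.0, 368.1, 200.5], [0.0, 0.0, 1.0]] [[-0.881, -0.216, 0.42, 0.002], [-0.472, 0.375, -0.798, 0.906], [0.015, -0.901, -0.433, 0.599], [0.0, 0.0, 0.0, 1.0]]
top [[423.6, 0.0, 318.2], [0.0, 423.6, 195.4], [0.0, 0.0, 1.0]] [[0.004, -0.982, 0.189, 0.235], [-1.0, -0.004, 0.003, 0.031], [-0.002, -0.189, -0.982, 1.328], [0.0, 0.0, 0.0, 1.0]]
{'time_s': 0.1, 'joints': array([-5.74038183e+01,  2.05873692e+01,  6.41536696e-01, -1.88174682e-02,
       -7.01356624e+01, -1.65067111e+01]), 'qd': array([-0.06583303, -0.14835812,  0.17081853,  0.08086921,  0.00679563,
        0.02080525]), 'joint_torque': array([-1.82275104e-03, -5.84161985e+01,  2.93749988e+01,  7.01552108e+00,
        1.01511955e-02, -2.62691015e-05]), 'tcp_pos': array([ 0.18694229, -0.64817862,  0.23673163]), 'eef_rot': array([ 1.79916837e+02, -6.19551902e-03, -1.63916931e+02]), 'contact_force': array([ 0.21453328, -0.00408022,  0.0660705 ]), 'moment': array([ 0.03671097, -0.01307239,  0.0122413 ]), 'gripper_width': 0.08723729646930241}
```

View pics/scene0.png

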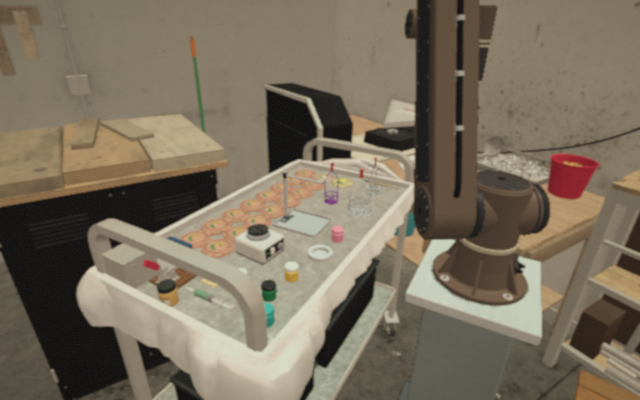

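View pics/top0.png

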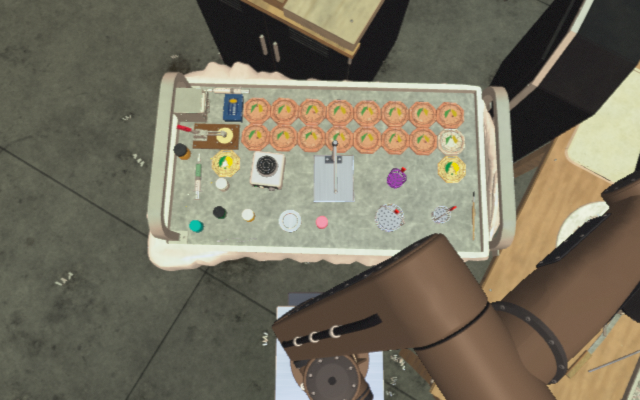

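The top view shows a medium-sized basket at (390,217), a small one at (442,214) and the purple decoy at (397,178). The stand is at (333,178), mixer (267,168), well (290,221), and black-capped green jar (219,212). The turquoise, pink, white and yellow-looking jars are also there. No large basket seems present. Next I measure.

```bash
cat > m1.py <<'E'
from h import *
p,d,K,T=cap("top"); P=cloud(d,K,T)
save(cv2.resize(p[140:240,170:480],None,fx=2.58,fy=2.58,interpolation=cv2.INTER_CUBIC),"topcrop.png")
hsv=cv2.cvtColor(p,cv2.COLOR_RGB2HSV)
def ray(u,v,z):
    w=T[:3,:3]@np.array([(u-K[0,2])/K[0,0],(v-K[1,2])/K[1,1],1]); return T[:3,3]+w*(z-T[2,3])/w[2]
for (u,v,n) in [(390,217,'med'),(442,214,'small'),(219,212,'green'),(248,215,'yel'),(221,184,'white'),(290,221,'well'),(267,166,'mixer'),(196,226,'turq'),(322,222,'pink')]:
    print(n,'ray z0',ray(u,v,0).round(3),'ray .042',ray(u,v,.042).round(3),'cloud',P[v,u].round(3))
# red grips
m=(((hsv[...,0]<8)|(hsv[...,0]>172))&(hsv[...,1]>150)&(hsv[...,2]>100)).astype(np.uint8)
c,l,s,ce=cv2.connectedComponentsWithStats(m)
for i in range(1,c):
    if s[i,4]>3 and 380<ce[i][0]<480 and 150<ce[i][1]<240: 
        q=P[l==i]; print('red',s[i],ce[i].round(1),ray(*ce[i],.15).round(3),q[q[:,2].argmax()].round(3))
# stand: high points
h=(P[...,2]>.1)&(d>0)
for a in ((300,130,370,210),):
    mm=np.zeros_like(h); mm[a[1]:a[3],a[0]:a[2]]=1; k=h&mm
    v,u=np.nonzero(k); print(np.c_[u,v,(P[k]*1000).round()].astype(int)[::3].tolist())
E
python3 m1.py
```

```text
med ray z0 [ 0.422 -0.192  0.   ] ray .042 [ 0.416 -0.185  0.042] cloud [ 0.422 -0.192  0.004]
small ray z0 [ 0.433 -0.357  0.   ] ray .042 [ 0.426 -0.345  0.042] cloud [ 0.432 -0.355  0.007]
green ray z0 [0.436 0.349 0.   ] ray .042 [0.43  0.339 0.042] cloud [0.43  0.339 0.044]
yel ray z0 [0.427 0.257 0.   ] ray .042 [0.421 0.25  0.042] cloud [0.421 0.25  0.039]
white ray z0 [0.527 0.347 0.   ] ray .042 [0.518 0.337 0.042] cloud [0.519 0.338 0.04 ]
well ray z0 [0.408 0.124 0.   ] ray .042 [0.403 0.121 0.042] cloud [ 0.409  0.124 -0.001]
mixer ray z0 [0.587 0.201 0.   ] ray .042 [0.576 0.196 0.042] cloud [0.566 0.191 0.081]
turq ray z0 [0.391 0.42  0.   ] ray .042 [0.387 0.407 0.042] cloud [0.387 0.409 0.036]
pink ray z0 [0.406 0.023 0.   ] ray .042 [0.4   0.023 0.042] cloud [0.4   0.023 0.041]
red [401 167   5   5  13] [402.8 169.1] [ 0.54  -0.208  0.15 ] [ 0.541 -0.209  0.159]
red [451 206   5   4   9] [453.2 207.7] [ 0.428 -0.346  0.15 ] [ 0.432 -0.348  0.159]
red [395 209   4   4  11] [396.2 210.8] [ 0.419 -0.185  0.15 ] [ 0.415 -0.184  0.169]
[[334, 140, 620, -10, 169], [333, 14
[... 877 characters left out ...]
335, 167, 542, -13, 163], [335, 168, 538, -13, 167], [335, 169, 536, -13, 165], [335, 170, 533, -13, 165], [335, 171, 530, -13, 163], [335, 172, 527, -13, 164], [335, 173, 524, -13, 164], [335, 174, 521, -13, 165], [335, 175, 519, -13, 160], [335, 176, 516, -13, 162], [335, 177, 513, -13, 163], [335, 178, 509, -13, 165], [335, 179, 507, -13, 162], [335, 180, 504, -13, 162], [335, 181, 501, -13, 165], [335, 182, 498, -13, 164], [335, 183, 495, -13, 166], [335, 184, 491, -12, 171], [335, 185, 489, -13, 165], [335, 186, 487, -13, 163], [335, 187, 485, -13, 160], [335, 188, 481, -13, 164], [335, 189, 477, -13, 167], [335, 190, 474, -12, 170], [335, 191, 470, -12, 174], [336, 192, 466, -15, 179]]
```

View pics/topcrop.png

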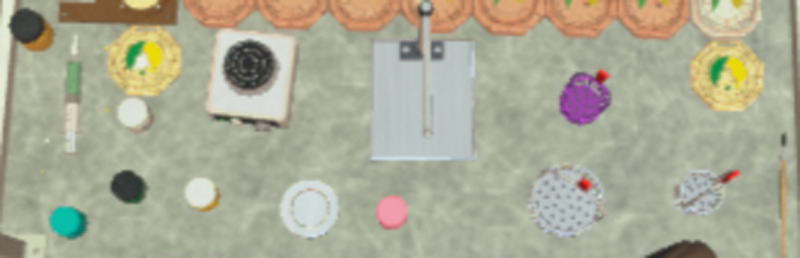

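Run:
```python
from h import *
p,d,K,T=cap("top"); P=cloud(d,K,T)
for b in ((470,80,520,225),(145,90,185,250)):
    q=P[b[1]:b[3],b[0]:b[2]].reshape(-1,3); q=q[q[:,2]>.04]; 
    for z in (.05,.1,.15,.2,.25,.3):
        k=q[(q[:,2]>z)&(q[:,2]<z+.05)]; print(b[0],z,len(k),k.min(0).round(2) if len(k) else '',k.max(0).round(2) if len(k) else '')
p,d,K,T=cap("wrist"); save(p,"w0.png"); s=r.get_state()
from scipy.spatial.transform import Rotation as Ro
R=Ro.from_euler('xyz',s['eef_rot'],degrees=True).as_matrix()
print(K.round(1).tolist(),(R.T@(T[:3,3]-s['tcp_pos'])).round(3),(R.T@T[:3,:3]).round(3).tolist())
```

```text
470 0.05 656 [ 0.41 -0.61  0.05] [ 0.83 -0.49  0.1 ]
470 0.1 2205 [ 0.38 -0.54  0.1 ] [ 0.82 -0.49  0.14]
470 0.15 0  
470 0.2 0  
470 0.25 0  
470 0.3 0  
145 0.05 492 [0.35 0.45 0.05] [0.81 0.5  0.1 ]
145 0.1 172 [0.35 0.47 0.1 ] [0.4  0.5  0.15]
145 0.15 2242 [0.36 0.46 0.15] [0.78 0.51 0.19]
145 0.2 0  
145 0.25 0  
145 0.3 0  
[[306.1, 0.0, 320.3], [0.0, 306.1, 190.5], [0.0, 0.0, 1.0]] [ 0.07   0.    -0.147] [[-0.0, -0.966, -0.259], [1.0, -0.0, -0.001], [0.0, -0.259, 0.966]]
```

```bash
python3 -m inch '[{"z":-1},{"z":-1},{"z":-1,"x":-0.5,"y":0.5},{"x":-0.9,"y":0.8},{"x":-0.9,"y":0.8}]'
python3 -m inch '[{"x":-0.9,"y":0.8},{"x":-0.9,"y":0.8},{"x":-0.9,"y":0.8},{"x":-0.9,"y":0.8},{"x":-0.9,"y":0.8}]'
python3 -m inch '[{"yaw":1},{"yaw":1},{"yaw":1},{"yaw":1},{}]'
```

```text
validation failed for argument at $[0]...
validation failed for argument at $[0]...
validation failed for argument at $[0]...
```

Every row apparently needs all four keys.

```bash
python3 -m inch '[{"x":0,"y":0,"z":-1,"yaw":0},{"x":0,"y":0,"z":-1,"yaw":0},{"x":-0.5,"y":0.5,"z":-1,"yaw":0},{"x":-0.9,"y":0.8,"z":0,"yaw":0},{"x":-0.9,"y":0.8,"z":0,"yaw":0}]'
python3 -m inch '[{"x":-0.9,"y":0.8,"z":0,"yaw":0},{"x":-0.9,"y":0.8,"z":0,"yaw":0},{"x":-0.9,"y":0.8,"z":0,"yaw":0},{"x":-0.9,"y":0.8,"z":0,"yaw":0},{"x":-0.9,"y":0.8,"z":0,"yaw":0}]'
python3 -m inch '[{"x":0,"y":0,"z":0,"yaw":1},{"x":0,"y":0,"z":0,"yaw":1},{"x":0,"y":0,"z":0,"yaw":1},{"x":0,"y":0,"z":0,"yaw":1},{"x":0,"y":0,"z":0,"yaw":0}]'
```

```text
time_s: 0.67
tcp_pos: [0.2255, -0.5827, 0.3107]
eef_rot: [179.5, -0.1, -164.3]
contact_force: [0.6, 0.1, -1.1]
gripper_width: 0.0877
time_s: 1.08
tcp_pos: [0.3088, -0.4507, 0.3121]
eef_rot: [179.6, -0.1, -164.4]
contact_force: [0.3, -0.4, -0.4]
gripper_width: 0.0877
time_s: 1.5
tcp_pos: [0.3125, -0.4443, 0.3136]
eef_rot: [179.7, 0.0, 179.3]
contact_force: [-0.6, 0.6, -0.0]
gripper_width: 0.0877
```

```bash
python3 -m inch '[{"x":-0.6,"y":1,"z":0,"yaw":0},{"x":-0.6,"y":1,"z":0,"yaw":0},{"x":-0.6,"y":1,"z":0,"yaw":0},{"x":-0.6,"y":1,"z":0,"yaw":0},{"x":-0.6,"y":1,"z":0,"yaw":0}]'
python3 -m inch '[{"x":-0.6,"y":1,"z":0,"yaw":0},{"x":-0.6,"y":1,"z":0,"yaw":0},{"x":0,"y":0,"z":0,"yaw":0}]'
python3 - <<'E'
from h import *
p,d,K,T=cap("wrist"); save(p,"w1.png"); P=cloud(d,K,T); np.savez("w1.npz",p=p,P=P,d=d,K=K,T=T)
E
```

```text
time_s: 1.92
tcp_pos: [0.3881, -0.3194, 0.3133]
eef_rot: [179.7, -0.1, 179.5]
contact_force: [0.5, -0.1, 0.1]
gripper_width: 0.0875
time_s: 2.17
tcp_pos: [0.421, -0.2644, 0.3138]
eef_rot: [179.6, -0.0, -179.9]
contact_force: [0.6, 0.2, 0.4]
gripper_width: 0.0872
```

View pics/w1.png

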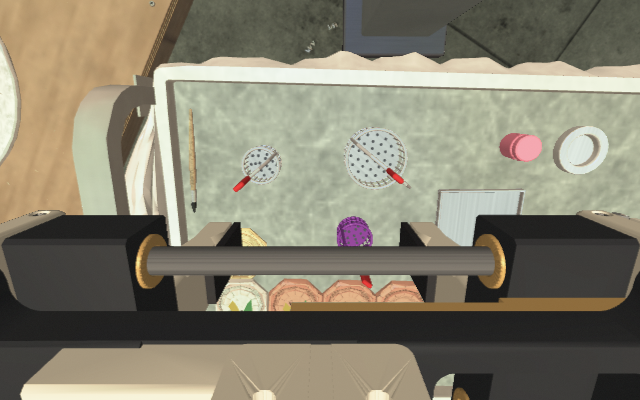

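Wrist view shows medium basket at (377,158) with its bail running diagonally (down-right, grip (398,180)) and small at (262,163) with its bail running down-left (grip (240,184)). I take yaw from the depth points of the bails.

```bash
cat > m2.py <<'E'
from h import *
def bask(p,P,d,box,ztop):
    x0,y0,x1,y1=box; q=P[y0:y1,x0:x1].reshape(-1,3); c=p[y0:y1,x0:x1].reshape(-1,3).astype(int); 
    ok=d[y0:y1,x0:x1].ravel()>0; q=q[ok];c=c[ok]
    b=q[(q[:,2]>.055)&(q[:,2]<ztop+.02)]
    red=q[(c[:,0]>c[:,1]+70)&(c[:,0]>c[:,2]+70)&(q[:,2]>.05)]
    pr=lambda s,a:print(s,len(a),'mean',a.mean(0).round(4),'yaw',(np.degrees(np.arctan2(*np.linalg.svd(a[:,:2]-a[:,:2].mean(0))[2][0][::-1]))).round(1), 'min',a.min(0).round(3),'max',a.max(0).round(3))
    pr('bail',b); pr('red',red)
    t=red[red[:,2]>red[:,2].max()-.012]; pr('redtop',t)
    low=b[b[:,2]<.09]; pr('legs',low)
    f=q[(q[:,2]>.028)&(q[:,2]<.05)]; pr('rim',f); 
    e=cv2.minEnclosingCircle((f[:,:2]*1000).astype(np.float32)); print('circ',e)
E
python3 - <<'E'
from m2 import *
z=np.load("w1.npz")
bask(z['p'],z['P'],z['d'],(335,118,418,200),.164)
bask(z['p'],z['P'],z['d'],(222,135,292,205),.156)
E
```

```text
bail 311 mean [ 0.4118 -0.1945  0.1298] yaw 51.7 min [ 0.391 -0.221  0.058] max [ 0.446 -0.151  0.165]
red 106 mean [ 0.417  -0.1881  0.1573] yaw 50.3 min [ 0.413 -0.192  0.134] max [ 0.424 -0.181  0.165]
redtop 80 mean [ 0.4177 -0.1872  0.162 ] yaw 49.7 min [ 0.413 -0.192  0.153] max [ 0.424 -0.181  0.165]
legs 15 mean [ 0.3951 -0.2152  0.0721] yaw 52.9 min [ 0.391 -0.221  0.058] max [ 0.443 -0.152  0.086]
rim 608 mean [ 0.4173 -0.1858  0.0408] yaw 131.5 min [ 0.375 -0.229  0.028] max [ 0.462 -0.142  0.047]
circ ((418.29864501953125, -185.75592041015625), 43.74127197265625)
bail 224 mean [ 0.423  -0.3403  0.1269] yaw -52.7 min [ 0.411 -0.369  0.057] max [ 0.443 -0.325  0.157]
red 103 mean [ 0.4271 -0.3461  0.1497] yaw -51.0 min [ 0.423 -0.354  0.126] max [ 0.434 -0.341  0.157]
redtop 78 mean [ 0.4279 -0.3469  0.1539] yaw -51.5 min [ 0.424 -0.354  0.145] max [ 0.434 -0.341  0.157]
legs 22 mean [ 0.4137 -0.3283  0.0753] yaw -53.7 min [ 0.411 -0.369  0.057] max [ 0.443 -0.325  0.09 ]
rim 336 mean [ 0.4278 -0.3468  0.0335] yaw 50.0 min [ 0.402 -0.375  0.029] max [ 0.456 -0.321  0.049]
circ ((428.8873596191406, -347.7281494140625), 27.78798484802246)
```

```bash
python3 -m inch '[{"x":0,"y":1,"z":0,"yaw":0},{"x":0,"y":1,"z":0,"yaw":0},{"x":0,"y":0.9,"z":0,"yaw":0},{"x":0,"y":0,"z":0,"yaw":1},{"x":0,"y":0,"z":0,"yaw":1}]' 0
python3 -m inch '[{"x":0,"y":0,"z":0.5,"yaw":1},{"x":0,"y":0,"z":0.5,"yaw":1},{"x":0,"y":0,"z":0.5,"yaw":1},{"x":0,"y":0,"z":0.5,"yaw":1},{"x":0,"y":0,"z":0.5,"yaw":1}]'
python3 -m inch '[{"x":0,"y":0,"z":0.5,"yaw":1},{"x":0,"y":0,"z":0.5,"yaw":1},{"x":0,"y":0,"z":0,"yaw":1},{"x":0,"y":0,"z":0,"yaw":0}]'
```

```text
time_s: 2.63
tcp_pos: [0.4189, -0.1921, 0.3137]
eef_rot: [179.7, -0.2, 172.5]
contact_force: [0.8, -0.1, 0.2]
gripper_width: 0.0596
time_s: 3.05
tcp_pos: [0.4191, -0.1946, 0.2525]
eef_rot: [179.7, 0.1, 151.9]
contact_force: [-0.1, -0.8, -0.4]
gripper_width: 0.044
time_s: 3.38
tcp_pos: [0.4163, -0.1971, 0.2235]
eef_rot: [179.8, -0.1, 139.3]
contact_force: [0.5, -0.2, 0.5]
gripper_width: 0.0435
```

```bash
cat > go.py <<'E'
import sys,numpy as np
from plant import r
from scipy.spatial.transform import Rotation as Ro
def go(x,y,z,yaw):
    s=r.get_state(); R=Ro.from_euler('xyz',s['eef_rot'],degrees=True).as_matrix()
    t=R.T@(np.array([x,y,z])-s['tcp_pos'])/.025; w=-((yaw-s['eef_rot'][2]+180)%360-180)/4
    print('at',s['tcp_pos'].round(4),s['eef_rot'].round(1),'F',s['contact_force'].round(1),'w',round(s['gripper_width'],4),'t',s['time_s'],'\nneed units x %.2f y %.2f z %.2f yaw %.2f'%(*t,w))
if __name__=='__main__': go(*map(float,sys.argv[1:]))
E
python3 go.py .418 -.187 .145 141
python3 - <<'E'
from m2 import *
p,d,K,T=cap("wrist"); save(p,"w2.png"); P=cloud(d,K,T)
c=p.astype(int); m=(c[...,0]>c[...,1]+70)&(c[...,0]>c[...,2]+70)&(d>0)&(P[...,2]>.12)&(P[...,2]<.2)
n,l,s,ce=cv2.connectedComponentsWithStats(m.astype(np.uint8))
for i in range(1,n):
    if s[i,4]>15:
        q=P[l==i]; q=q[q[:,2]>q[:,2].max()-.008]
        print(s[i],q.mean(0).round(4),q.min(0).round(3),q.max(0).round(3))
E
```

```text
at [ 0.4163 -0.1971  0.2235] [ 1.798e+02 -1.000e-01  1.393e+02] F [ 0.5 -0.2  0.5] w 0.0435 t 3.3833 
need units x 0.20 y 0.34 z 3.14 yaw -0.42
[325 188  19  18 309] [ 0.4178 -0.1853  0.1622] [ 0.413 -0.192  0.157] [ 0.423 -0.18   0.165]
```

```bash
python3 -m inch '[{"x":0.2,"y":0.36,"z":0,"yaw":-0.42},{"x":0,"y":0,"z":0.8,"yaw":0},{"x":0,"y":0,"z":0.6,"yaw":0},{"x":0,"y":0,"z":0,"yaw":0}]'; python3 go.py .418 -.186 .145 141
```

```text
time_s: 3.77
tcp_pos: [0.4196, -0.1869, 0.1898]
eef_rot: [179.6, 0.1, 142.1]
contact_force: [-1.2, 0.3, -0.3]
gripper_width: 0.0439
at [ 0.4196 -0.1869  0.1898] [1.796e+02 1.000e-01 1.421e+02] F [-1.2  0.3 -0.3] w 0.0439 t 3.7667 
need units x 0.08 y -0.02 z 1.79 yaw 0.28
```

```bash
python3 -m inch '[{"x":0.08,"y":0,"z":0.8,"yaw":0.2},{"x":0,"y":0,"z":0.8,"yaw":0},{"x":0,"y":0,"z":0.15,"yaw":0},{"x":0,"y":0,"z":0,"yaw":0}]'; python3 go.py .418 -.186 .145 141
python3 -m inch '[{"x":0,"y":0,"z":0,"yaw":0},{"x":0,"y":0,"z":0,"yaw":0},{"x":0,"y":0,"z":0,"yaw":0},{"x":0,"y":0,"z":0,"yaw":0},{"x":0,"y":0,"z":0,"yaw":0}]' -1 20; python3 go.py .418 -.186 .27 180
```

```text
time_s: 4.1
tcp_pos: [0.4206, -0.1853, 0.1486]
eef_rot: [179.5, 0.4, 141.9]
contact_force: [0.3, 0.1, 0.3]
gripper_width: 0.0435
at [ 0.4206 -0.1853  0.1486] [179.5   0.4 141.9] F [0.3 0.1 0.3] w 0.0435 t 4.1 
need units x 0.07 y -0.09 z 0.14 yaw 0.24
time_s: 4.52
tcp_pos: [0.4233, -0.1856, 0.1535]
eef_rot: [179.4, 0.7, 142.2]
contact_force: [0.2, -0.3, -0.4]
gripper_width: 0.0163
at [ 0.4233 -0.1856  0.1535] [179.4   0.7 142.2] F [ 0.2 -0.3 -0.4] w 0.0163 t 4.5167 
need units x 0.10 y -0.09 z -4.66 yaw -9.45
```

```bash
python3 -m inch '[{"x":0.1,"y":0,"z":0.2,"yaw":0.1},{"x":0.05,"y":0,"z":0.15,"yaw":0},{"x":0,"y":0,"z":0.04,"yaw":0}]' -1 25; python3 go.py .418 -.186 .27 180
```

```text
time_s: 4.77
tcp_pos: [0.4253, -0.1878, 0.1528]
eef_rot: [179.5, 1.5, 142.1]
contact_force: [0.2, -0.8, -2.1]
gripper_width: 0.0135
at [ 0.4253 -0.1878  0.1528] [179.5   1.5 142.1] F [ 0.2 -0.8 -2.1] w 0.0135 t 4.7667 
need units x 0.15 y -0.08 z -4.69 yaw -9.48
```

```bash
python3 -m inch '[{"x":0,"y":0,"z":-0.6,"yaw":0},{"x":0,"y":0,"z":-0.8,"yaw":0},{"x":0,"y":0,"z":-0.8,"yaw":0},{"x":0,"y":0,"z":-0.8,"yaw":0},{"x":0,"y":0,"z":-0.4,"yaw":0}]' -1 25; python3 go.py .418 -.186 .24 180
python3 -m inch '[{"x":0,"y":0,"z":0,"yaw":-0.7},{"x":0,"y":0,"z":0,"yaw":-0.7},{"x":0,"y":0,"z":0,"yaw":-0.7},{"x":0,"y":0,"z":0,"yaw":-0.7},{"x":0,"y":0,"z":0,"yaw":-0.7}]'; python3 go.py .418 -.186 .24 180
```

```text
time_s: 5.18
tcp_pos: [0.4205, -0.1872, 0.2395]
eef_rot: [179.6, 1.3, 142.0]
contact_force: [0.1, -1.3, -0.9]
gripper_width: 0.0137
at [ 0.4205 -0.1872  0.2395] [179.6   1.3 142. ] F [ 0.1 -1.3 -0.9] w 0.0137 t 5.1833 
need units x 0.11 y -0.02 z -0.02 yaw -9.50
time_s: 5.6
tcp_pos: [0.4214, -0.1871, 0.2437]
eef_rot: [179.7, 1.8, 156.4]
contact_force: [-0.9, 0.2, -1.8]
gripper_width: 0.0135
at [ 0.4214 -0.1871  0.2437] [179.7   1.8 156.4] F [-0.9  0.2 -1.8] w 0.0135 t 5.6 
need units x 0.15 y -0.02 z 0.14 yaw -5.89
```

```bash
python3 -m inch '[{"x":0,"y":0,"z":0,"yaw":-0.8},{"x":0,"y":0,"z":0,"yaw":-0.8},{"x":0,"y":0,"z":0,"yaw":-0.8},{"x":0,"y":0,"z":0,"yaw":-0.8},{"x":0,"y":0,"z":0,"yaw":-0.8}]'
python3 -m inch '[{"x":0,"y":0,"z":0,"yaw":-0.8},{"x":0,"y":0,"z":0,"yaw":-0.8},{"x":0,"y":0.4,"z":0,"yaw":-0.2},{"x":0,"y":0.8,"z":0,"yaw":0},{"x":0,"y":0.8,"z":0,"yaw":0}]';  python3 go.py .425 -.012 .24 181.2
```

```text
time_s: 6.02
tcp_pos: [0.4204, -0.1867, 0.2435]
eef_rot: [-179.8, 1.8, 173.2]
contact_force: [0.4, 0.2, -0.3]
gripper_width: 0.0139
time_s: 6.43
tcp_pos: [0.4187, -0.1367, 0.2424]
eef_rot: [-179.6, 1.6, -179.4]
contact_force: [0.9, 0.6, -2.0]
gripper_width: 0.0134
at [ 0.4187 -0.1367  0.2424] [-179.6    1.6 -179.4] F [ 0.9  0.6 -2. ] w 0.0134 t 6.4333 
need units x -0.30 y 4.99 z 0.07 yaw -0.16
```

```bash
python3 -m inch '[{"x":-0.1,"y":0.8,"z":0,"yaw":-0.1},{"x":-0.1,"y":0.8,"z":0,"yaw":0},{"x":-0.1,"y":0.8,"z":0,"yaw":0},{"x":0,"y":0.8,"z":0,"yaw":0},{"x":0,"y":0.8,"z":0,"yaw":0}]'
python3 -m inch '[{"x":0,"y":0.7,"z":0,"yaw":0},{"x":0,"y":0,"z":0,"yaw":0},{"x":0,"y":0,"z":0,"yaw":0}]';  python3 go.py .425 -.012 .24 181.2
python3 - <<'E'
from h import *
p,d,K,T=cap("wrist"); save(p,"w3.png"); P=cloud(d,K,T); np.savez("w3.npz",p=p,P=P,d=d,K=K,T=T)
E
```

```text
time_s: 6.85
tcp_pos: [0.4231, -0.0305, 0.2419]
eef_rot: [-179.7, 1.7, -179.5]
contact_force: [-0.0, -0.2, -0.9]
gripper_width: 0.0138
time_s: 7.1
tcp_pos: [0.4221, -0.0081, 0.242]
eef_rot: [-179.8, 1.8, -179.5]
contact_force: [0.6, -0.8, -0.9]
gripper_width: 0.0136
at [ 0.4221 -0.0081  0.242 ] [-179.8    1.8 -179.5] F [ 0.6 -0.8 -0.9] w 0.0136 t 7.1 
need units x -0.11 y -0.16 z 0.08 yaw -0.16
```

View pics/w3.png

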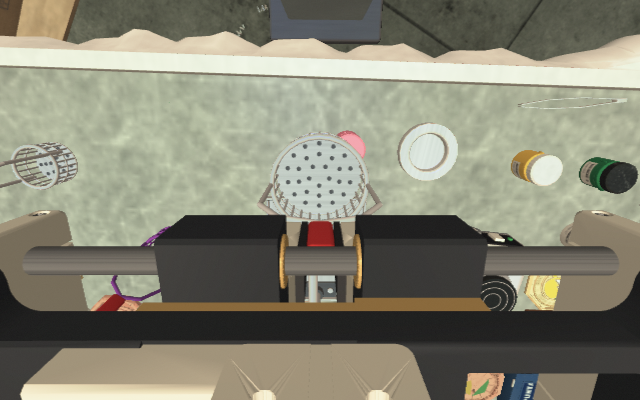

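The basket hangs straight from the gripper at (320,175), red grip at (320,235), and the hook bar shows behind it at about (320,290). I check the bar's y from this depth image.

```bash
python3 - <<'E'
import numpy as np
z=np.load("w3.npz"); P=z['P'][270:306,290:350].reshape(-1,3); k=P[(P[:,2]>.15)&(P[:,2]<.19)&(P[:,0]>.45)]
for a in np.arange(.45,.63,.02):
    q=k[(k[:,0]>a)&(k[:,0]<a+.02)]
    if len(q): print(round(a,2),len(q),q.min(0).round(3),q.max(0).round(3),q.mean(0).round(4))
E
python3 go.py .531 -.012 .24 181.2
```

```text
0.47 23 [ 0.488 -0.018  0.162] [ 0.49  -0.011  0.165] [ 0.4888 -0.0141  0.1642]
0.49 189 [ 0.49  -0.018  0.16 ] [ 0.51  -0.01   0.166] [ 0.4998 -0.0139  0.1638]
0.51 35 [ 0.51  -0.017  0.161] [ 0.515 -0.01   0.165] [ 0.5121 -0.0138  0.1635]
at [ 0.4221 -0.0083  0.242 ] [-179.8    1.8 -179.5] F [ 0.3  0.4 -0.3] w 0.0136 t 7.15 
need units x -4.35 y -0.18 z 0.21 yaw -0.17
```

```bash
python3 -m inch '[{"x":-0.2,"y":-0.2,"z":0.0,"yaw":-0.15},{"x":-0.7,"y":0,"z":0,"yaw":0},{"x":-0.7,"y":0,"z":0,"yaw":0},{"x":-0.7,"y":0,"z":0,"yaw":0}]';python3 go.py .532 -.0135 .24 181.2
python3 -m inch '[{"x":-0.7,"y":0,"z":0.0,"yaw":0},{"x":-0.7,"y":0,"z":0,"yaw":0},{"x":-0.4,"y":0,"z":0,"yaw":0},{"x":0,"y":0,"z":0,"yaw":0}]';python3 go.py .532 -.0135 .195 181.2
```

```text
time_s: 7.48
tcp_pos: [0.478, -0.0143, 0.2444]
eef_rot: [-179.8, 1.8, -179.0]
contact_force: [-0.3, 0.1, -0.8]
gripper_width: 0.0134
at [ 0.478  -0.0143  0.2444] [-179.8    1.8 -179. ] F [-0.3  0.1 -0.8] w 0.0134 t 7.4833 
need units x -2.15 y -0.01 z 0.25 yaw -0.04
time_s: 7.82
tcp_pos: [0.5271, -0.0166, 0.245]
eef_rot: [-179.8, 1.8, -179.3]
contact_force: [0.6, 0.6, -0.3]
gripper_width: 0.0131
at [ 0.5271 -0.0166  0.245 ] [-179.8    1.8 -179.3] F [ 0.6  0.6 -0.3] w 0.0131 t 7.8167 
need units x -0.14 y 0.13 z 2.00 yaw -0.13
```

```bash
python3 -m inch '[{"x":-0.15,"y":0.1,"z":0.6,"yaw":-0.1},{"x":0,"y":0.02,"z":0.6,"yaw":0},{"x":0,"y":0,"z":0.5,"yaw":0},{"x":0,"y":0,"z":0.2,"yaw":0},{"x":0,"y":0,"z":0,"yaw":0}]';python3 go.py .532 -.0135 .191 181.2
```

```text
time_s: 8.23
tcp_pos: [0.5304, -0.0163, 0.1958]
eef_rot: [-179.8, 1.7, -179.2]
contact_force: [-0.6, 0.3, -0.8]
gripper_width: 0.0131
at [ 0.5304 -0.0163  0.1958] [-179.8    1.7 -179.2] F [-0.6  0.3 -0.8] w 0.0131 t 8.2333 
need units x -0.06 y 0.11 z 0.19 yaw -0.11
```

```bash
python3 -m inch '[{"x":0,"y":0.12,"z":0.12,"yaw":-0.1},{"x":0,"y":0,"z":0.12,"yaw":0},{"x":0,"y":0,"z":0.08,"yaw":0}]';python3 go.py .532 -.0135 .191 181.2
```

```text
time_s: 8.48
tcp_pos: [0.5306, -0.0135, 0.1895]
eef_rot: [-179.8, 1.8, -178.8]
contact_force: [-5.1, 0.0, 11.4]
gripper_width: 0.014
at [ 0.5306 -0.0135  0.1895] [-179.8    1.8 -178.8] F [-5.1  0.  11.4] w 0.014 t 8.4833 
need units x -0.06 y 0.00 z -0.06 yaw -0.00
```

```bash
python3 -m inch '[{"x":0,"y":0,"z":-0.06,"yaw":0},{"x":0,"y":0,"z":-0.02,"yaw":0},{"x":0,"y":0,"z":0,"yaw":0}]' 0; python3 -m inch '[{"x":0,"y":0,"z":-0.5,"yaw":0},{"x":0,"y":0,"z":-0.7,"yaw":0},{"x":0,"y":0,"z":-0.7,"yaw":0},{"x":0,"y":0,"z":-0.7,"yaw":0},{"x":0,"y":0,"z":-0.7,"yaw":0}]';python3 go.py .50 -.0135 .31 180
python3 - <<'E'
from h import *
p,d,K,T=cap("top"); P=cloud(d,K,T)
save(np.hstack([cv2.resize(cap("wrist")[0][:,140:500],None,fx=1,fy=1),cv2.resize(p[130:240,300:480],None,fx=2.4,fy=3.636,interpolation=cv2.INTER_CUBIC)]),"a4.png")
E
```

```text
time_s: 8.73
tcp_pos: [0.5312, -0.0132, 0.1933]
eef_rot: [-179.8, 2.0, -178.8]
contact_force: [0.3, 0.1, 0.8]
gripper_width: 0.0283
time_s: 9.15
tcp_pos: [0.5265, -0.0131, 0.2759]
eef_rot: [-179.7, 1.6, -178.8]
contact_force: [0.4, 0.1, 0.2]
gripper_width: 0.0433
at [ 0.5265 -0.0131  0.2759] [-179.7    1.6 -178.8] F [0.4 0.1 0.2] w 0.0433 t 9.15 
need units x 1.02 y 0.00 z -1.39 yaw 0.30
```

View pics/a4.png

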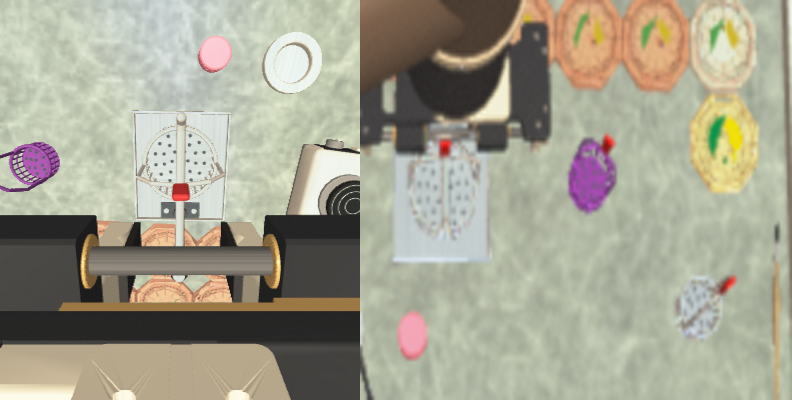

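The medium basket hangs freely on the bar: bail astride it, red grip at (180,192) in the left half. The small one is still at its place, and I measure its grip again when I get near it.

```bash
cat > red.py <<'E'
from m2 import *
p,d,K,T=cap("wrist"); P=cloud(d,K,T)
c=p.astype(int); m=(c[...,0]>c[...,1]+70)&(c[...,0]>c[...,2]+70)&(d>0)&(P[...,2]>.12)&(P[...,2]<.22)
n,l,s,ce=cv2.connectedComponentsWithStats(m.astype(np.uint8))
for i in range(1,n):
    if s[i,4]>15:
        q=P[l==i]; q=q[q[:,2]>q[:,2].max()-.008]; a=q[:,:2]-q[:,:2].mean(0)
        print(s[i],q.mean(0).round(4),q.min(0).round(3),q.max(0).round(3),'yaw',np.degrees(np.arctan2(*np.linalg.svd(a,full_matrices=False)[2][0][::-1])).round(1))
E
python3 red.py
python3 -m inch '[{"x":0.3,"y":-1,"z":-0.3,"yaw":0},{"x":0.3,"y":-1,"z":-0.3,"yaw":0},{"x":0.3,"y":-1,"z":-0.3,"yaw":0},{"x":0.3,"y":-1,"z":0,"yaw":0},{"x":0.3,"y":-1,"z":0,"yaw":0}]'
python3 -m inch '[{"x":0.3,"y":-1,"z":0,"yaw":0},{"x":0.3,"y":-1,"z":0,"yaw":0},{"x":0.3,"y":-1,"z":0,"yaw":0},{"x":0.3,"y":-1,"z":0,"yaw":0},{"x":0.3,"y":-1,"z":0,"yaw":0}]'
python3 go.py .428 -.347 .30 218.5
```

```text
[100 180  33  19 359] [ 0.5416 -0.2092  0.1536] [ 0.537 -0.216  0.149] [ 0.547 -0.204  0.157] yaw 49.9
[312 184  17  17 271] [ 0.5257 -0.0135  0.2005] [ 0.523 -0.02   0.195] [ 0.529 -0.007  0.203] yaw 92.8
time_s: 9.72
tcp_pos: [0.4905, -0.1386, 0.2953]
eef_rot: [-179.9, 1.6, -178.4]
contact_force: [0.2, -0.3, -0.5]
gripper_width: 0.0435
time_s: 10.13
tcp_pos: [0.4525, -0.2697, 0.2908]
eef_rot: [-180.0, 1.4, -178.4]
contact_force: [0.5, 0.3, -0.3]
gripper_width: 0.0438
at [ 0.4525 -0.2697  0.2908] [-180.     1.4 -178.4] F [ 0.5  0.3 -0.3] w 0.0438 t 10.1333 
need units x 1.06 y -3.07 z -0.39 yaw -9.22
```

```bash
python3 -m inch '[{"x":0.35,"y":-1,"z":-0.1,"yaw":0},{"x":0.35,"y":-1,"z":-0.1,"yaw":0},{"x":0.3,"y":-0.8,"z":-0.1,"yaw":0},{"x":0,"y":0,"z":0,"yaw":-0.8},{"x":0,"y":0,"z":0,"yaw":-0.8}]'
python3 -m inch '[{"x":0,"y":0,"z":0,"yaw":-1},{"x":0,"y":0,"z":0,"yaw":-1},{"x":0,"y":0,"z":0,"yaw":-1},{"x":0,"y":0,"z":0,"yaw":-1},{"x":0,"y":0,"z":0,"yaw":-1}]'
python3 -m inch '[{"x":0,"y":0,"z":0.5,"yaw":-1},{"x":0,"y":0,"z":0.6,"yaw":-1},{"x":0,"y":0,"z":0.6,"yaw":0},{"x":0,"y":0,"z":0,"yaw":0}]'
python3 red.py; python3 go.py .428 -.347 .14 218.5
```

```text
time_s: 10.55
tcp_pos: [0.4242, -0.3473, 0.2923]
eef_rot: [180.0, 1.0, -172.2]
contact_force: [-1.4, -0.4, 0.2]
gripper_width: 0.0439
time_s: 10.97
tcp_pos: [0.4218, -0.3477, 0.2866]
eef_rot: [179.9, 0.8, -151.5]
contact_force: [0.0, 0.2, -0.0]
gripper_width: 0.0436
time_s: 11.3
tcp_pos: [0.4214, -0.3467, 0.2398]
eef_rot: [179.9, 0.8, -142.8]
contact_force: [-1.0, 0.1, -1.0]
gripper_width: 0.0441
[305 191  17  17 254] [ 0.4283 -0.3487  0.1541] [ 0.424 -0.354  0.149] [ 0.434 -0.343  0.157] yaw 128.8
at [ 0.4218 -0.3472  0.2412] [ 180.     0.8 -142.8] F [ 0.3 -0.2  0.3] w 0.0436 t 11.35 
need units x -0.15 y -0.15 z 4.05 yaw -0.32
```

```bash
python3 -m inch '[{"x":-0.13,"y":-0.18,"z":0.5,"yaw":-0.3},{"x":0,"y":0,"z":0.8,"yaw":0},{"x":0,"y":0,"z":0.8,"yaw":0},{"x":0,"y":0,"z":0.5,"yaw":0}]'; python3 go.py .428 -.348 .139 218.5
```

```text
time_s: 11.68
tcp_pos: [0.4309, -0.3503, 0.1799]
eef_rot: [-179.5, 0.9, -141.6]
contact_force: [-0.6, 0.6, -0.1]
gripper_width: 0.0437
at [ 0.4309 -0.3503  0.1799] [-179.5    0.9 -141.6] F [-0.6  0.6 -0.1] w 0.0437 t 11.6833 
need units x 0.06 y 0.16 z 1.63 yaw -0.03
```

```bash
python3 -m inch '[{"x":0.07,"y":0.12,"z":0.4,"yaw":0},{"x":0.03,"y":0.03,"z":0.7,"yaw":0},{"x":0.03,"y":0,"z":0.5,"yaw":0},{"x":0.03,"y":0,"z":0.1,"yaw":0}]'; python3 go.py .428 -.348 .139 218.5
python3 -m inch '[{"x":0,"y":0,"z":0.05,"yaw":0},{"x":0,"y":0,"z":0.05,"yaw":0},{"x":0,"y":0,"z":0.05,"yaw":0},{"x":0,"y":0,"z":0.05,"yaw":0},{"x":0,"y":0,"z":0.05,"yaw":0}]' -1 25; python3 go.py .428 -.348 .139 218.5
```

```text
time_s: 12.02
tcp_pos: [0.4268, -0.35, 0.1361]
eef_rot: [-179.5, 0.9, -141.7]
contact_force: [-0.8, 0.7, 0.3]
gripper_width: 0.0444
at [ 0.4268 -0.35    0.1361] [-179.5    0.9 -141.7] F [-0.8  0.7  0.3] w 0.0444 t 12.0167 
need units x -0.09 y 0.03 z -0.11 yaw -0.05
time_s: 12.43
tcp_pos: [0.4287, -0.3512, 0.1328]
eef_rot: [-179.3, 0.9, -141.7]
contact_force: [-0.4, -0.1, 0.2]
gripper_width: 0.0157
at [ 0.4287 -0.3512  0.1328] [-179.3    0.9 -141.7] F [-0.4 -0.1  0.2] w 0.0157 t 12.4333 
need units x -0.06 y 0.11 z -0.25 yaw -0.06
```

```bash
python3 -m inch '[{"x":0,"y":0.05,"z":-0.2,"yaw":0},{"x":0,"y":0,"z":-0.05,"yaw":0},{"x":0,"y":0,"z":0,"yaw":0},{"x":0,"y":0,"z":0,"yaw":0}]' -1 25; python3 go.py .428 -.348 .235 181.2
```

```text
time_s: 12.77
tcp_pos: [0.4281, -0.3502, 0.1407]
eef_rot: [-179.2, 1.0, -141.7]
contact_force: [0.6, 0.7, -0.7]
gripper_width: 0.0138
at [ 0.4281 -0.3502  0.1407] [-179.2    1.  -141.7] F [ 0.6  0.7 -0.7] w 0.0138 t 12.7667 
need units x -0.11 y 0.02 z -3.77 yaw 9.27
```

```bash
python3 -m inch '[{"x":0,"y":0,"z":-0.6,"yaw":0},{"x":0,"y":0,"z":-0.8,"yaw":0},{"x":0,"y":0,"z":-0.8,"yaw":0},{"x":0,"y":0,"z":-0.8,"yaw":0},{"x":0,"y":0,"z":-0.6,"yaw":0}]'
python3 -m inch '[{"x":0,"y":0,"z":0,"yaw":0.8},{"x":0,"y":0,"z":0,"yaw":0.8},{"x":0,"y":0,"z":0,"yaw":0.8},{"x":0,"y":0,"z":0,"yaw":0.8},{"x":0,"y":0,"z":0,"yaw":0.8}]'
python3 -m inch '[{"x":0,"y":0,"z":0,"yaw":0.8},{"x":0,"y":0,"z":0,"yaw":0.8},{"x":0,"y":0,"z":0,"yaw":0.8},{"x":0,"y":0,"z":0,"yaw":0.8},{"x":0,"y":0,"z":0,"yaw":0.8}]'
python3 go.py .42 -.0135 .235 181.2
```

```text
time_s: 13.18
tcp_pos: [0.4236, -0.3489, 0.2301]
eef_rot: [-179.7, 0.8, -141.8]
contact_force: [0.6, 0.8, -0.3]
gripper_width: 0.0138
time_s: 13.6
tcp_pos: [0.4253, -0.3498, 0.2361]
eef_rot: [-179.6, 1.2, -158.3]
contact_force: [-0.2, -0.6, 0.3]
gripper_width: 0.0135
time_s: 14.02
tcp_pos: [0.4249, -0.3495, 0.2364]
eef_rot: [-179.9, 1.3, -175.2]
contact_force: [-0.4, -0.2, -0.3]
gripper_width: 0.0136
at [ 0.4249 -0.3495  0.2364] [-179.9    1.3 -175.2] F [-0.4 -0.2 -0.3] w 0.0136 t 14.0167 
need units x -0.94 y 13.41 z 0.06 yaw 0.91
```

```bash
python3 -m inch '[{"x":0,"y":0.5,"z":0,"yaw":0.8},{"x":0,"y":0.8,"z":0,"yaw":0},{"x":0,"y":0.8,"z":0,"yaw":0},{"x":0,"y":0.8,"z":0,"yaw":0},{"x":0,"y":0.8,"z":0,"yaw":0}]'
python3 -m inch '[{"x":0,"y":0.8,"z":0,"yaw":0},{"x":0,"y":0.8,"z":0,"yaw":0},{"x":0,"y":0.8,"z":0,"yaw":0},{"x":0,"y":0.8,"z":0,"yaw":0},{"x":0,"y":0.8,"z":0,"yaw":0}]'
python3 -m inch '[{"x":0,"y":0.8,"z":0,"yaw":0},{"x":0,"y":0.8,"z":0,"yaw":0},{"x":0,"y":0.8,"z":0,"yaw":0},{"x":0,"y":0.8,"z":0,"yaw":0},{"x":0,"y":0.6,"z":0,"yaw":0}]'
python3 go.py .42 -.0135 .235 181.2
```

```text
time_s: 14.43
tcp_pos: [0.4214, -0.2568, 0.2352]
eef_rot: [180.0, 1.2, -179.1]
contact_force: [0.0, 0.2, -0.8]
gripper_width: 0.0132
time_s: 14.85
tcp_pos: [0.4185, -0.1522, 0.2355]
eef_rot: [180.0, 1.2, -179.2]
contact_force: [0.5, 0.9, -0.1]
gripper_width: 0.0134
time_s: 15.27
tcp_pos: [0.4158, -0.0521, 0.2364]
eef_rot: [179.9, 1.4, -179.2]
contact_force: [-0.0, -0.7, -0.9]
gripper_width: 0.014
at [ 0.4158 -0.0521  0.2364] [ 179.9    1.4 -179.2] F [-0.  -0.7 -0.9] w 0.014 t 15.2667 
need units x -0.19 y 1.54 z 0.07 yaw -0.09
```

```bash
python3 -m inch '[{"x":-0.1,"y":0.7,"z":0,"yaw":-0.1},{"x":0,"y":0.6,"z":0,"yaw":0},{"x":0,"y":0.0,"z":0,"yaw":0},{"x":0,"y":0,"z":0,"yaw":0}]'
python3 go.py .515 -.0135 .236 181.2
python3 - <<'E'
from h import *
a=cap("wrist"); b=cap("scene"); np.savez("w5.npz",P=cloud(a[1],a[2],a[3]),p=a[0])
save(np.hstack([a[0][:,140:500],cv2.resize(b[0][155:260,260:375],(438,400),interpolation=cv2.INTER_CUBIC)]),"a5.png")
E
```

```text
time_s: 15.6
tcp_pos: [0.4173, -0.0154, 0.2373]
eef_rot: [179.8, 1.5, -178.5]
contact_force: [1.0, 0.8, -1.3]
gripper_width: 0.0136
at [ 0.4173 -0.0154  0.2373] [ 179.8    1.5 -178.5] F [ 1.   0.8 -1.3] w 0.0136 t 15.6 
need units x -3.91 y -0.03 z 0.16 yaw 0.07
```

View pics/a5.png

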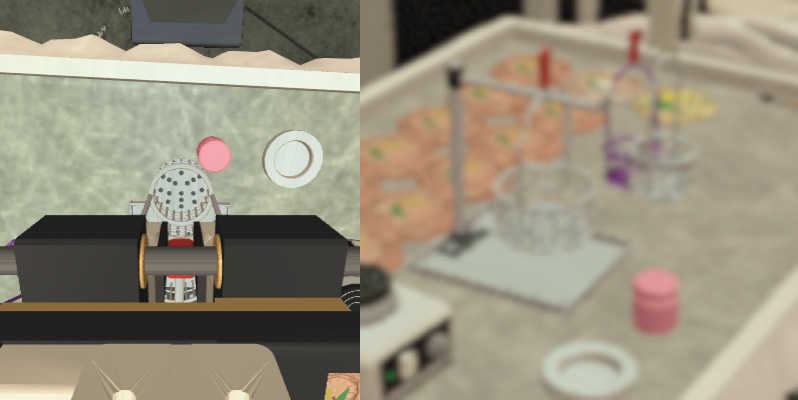

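```bash
python3 -m inch '[{"x":-0.5,"y":0,"z":0.05,"yaw":0},{"x":-0.7,"y":0,"z":0,"yaw":0},{"x":-0.7,"y":0,"z":0,"yaw":0},{"x":-0.7,"y":0,"z":0.05,"yaw":0}]'; python3 go.py .514 -.0135 .235 181.2; python3 red.py
```

```text
time_s: 16.03
tcp_pos: [0.4816, -0.0175, 0.2373]
eef_rot: [179.8, 1.6, -178.7]
contact_force: [0.3, 1.7, 0.0]
gripper_width: 0.0137
at [ 0.4816 -0.0175  0.2373] [ 179.8    1.6 -178.7] F [0.3 1.7 0. ] w 0.0137 t 16.0333 
need units x -1.30 y 0.13 z 0.13 yaw 0.02
[ 99 241  15   5  47] [ 0.538  -0.2114  0.1289] [ 0.536 -0.214  0.126] [ 0.541 -0.208  0.134] yaw 52.4
[315 277  20  10 164] [ 0.5261 -0.0135  0.2009] [ 0.523 -0.02   0.197] [ 0.53  -0.007  0.203] yaw -86.4
```

```bash
python3 -m inch '[{"x":-0.4,"y":0.12,"z":0.05,"yaw":0},{"x":-0.4,"y":0,"z":0.05,"yaw":0},{"x":-0.2,"y":0,"z":0,"yaw":0},{"x":0,"y":0,"z":0,"yaw":0}]'; python3 go.py .514 -.0135 .19 181.2
python3 - <<'E'
from h import *
p,d,K,T=cap("wrist"); P=cloud(d,K,T); c=p.astype(int)
m=(c[...,0]>c[...,1]+70)&(c[...,0]>c[...,2]+70)&(d>0)&(abs(P[...,1]+.0135)<.02)&(P[...,2]>.12)
n,l,s,ce=cv2.connectedComponentsWithStats(m.astype(np.uint8))
for i in range(1,n):
    if s[i,4]>10: print(s[i],P[l==i].mean(0).round(4),P[l==i].min(0).round(4),P[l==i].max(0).round(4))
E
```

```text
time_s: 16.42
tcp_pos: [0.5122, -0.0159, 0.2338]
eef_rot: [179.9, 1.5, -178.9]
contact_force: [0.6, -0.4, 0.1]
gripper_width: 0.0139
at [ 0.5122 -0.0159  0.2338] [ 179.9    1.5 -178.9] F [ 0.6 -0.4  0.1] w 0.0139 t 16.4167 
need units x -0.03 y 0.09 z 1.75 yaw -0.03
[314 222  19  15 253] [ 0.5243 -0.014   0.1827] [ 0.5235 -0.0202  0.1699] [ 0.526  -0.0074  0.1958]
[308 239  26   7 163] [ 0.5116 -0.0159  0.2296] [ 0.5109 -0.0226  0.2251] [ 0.5139 -0.0091  0.2341]
[307 275  27   3  74] [ 0.5154 -0.0161  0.2564] [ 0.5134 -0.022   0.2551] [ 0.5168 -0.0102  0.2586]
```

```bash
python3 -m inch '[{"x":0.0,"y":0.09,"z":0.3,"yaw":0},{"x":0,"y":0,"z":0.6,"yaw":0},{"x":0,"y":0,"z":0.6,"yaw":0},{"x":0,"y":0,"z":0.1,"yaw":0}]'; python3 go.py .513 -.0135 .185 181.2
python3 - <<'E'
from h import *
p,d,K,T=cap("wrist"); P=cloud(d,K,T); c=p.astype(int)
m=(c[...,0]>c[...,1]+70)&(c[...,0]>c[...,2]+70)&(d>0)&(abs(P[...,1]+.0135)<.02)&(P[...,2]>.12)
n,l,s,ce=cv2.connectedComponentsWithStats(m.astype(np.uint8))
for i in range(1,n):
    if s[i,4]>10: print(s[i],P[l==i].mean(0).round(4),P[l==i].min(0).round(4),P[l==i].max(0).round(4))
E
```

```text
time_s: 16.8
tcp_pos: [0.5117, -0.0133, 0.1927]
eef_rot: [179.8, 1.6, -178.9]
contact_force: [-0.7, -0.5, -0.6]
gripper_width: 0.0139
at [ 0.5117 -0.0133  0.1927] [ 179.8    1.6 -178.9] F [-0.7 -0.5 -0.6] w 0.0139 t 16.8 
need units x -0.04 y -0.01 z 0.31 yaw -0.03
[308 239  26   7 164] [ 0.5111 -0.0133  0.1886] [ 0.5103 -0.0199  0.1839] [ 0.5135 -0.0064  0.1934]
[307 275  27  12 281] [ 0.5236 -0.0134  0.205 ] [ 0.5134 -0.0199  0.1622] [ 0.5558 -0.0065  0.2166]
```

```bash
python3 -m inch '[{"x":0,"y":0,"z":0.15,"yaw":0},{"x":0,"y":0,"z":0.12,"yaw":0}]'; python3 -m inch '[{"x":0,"y":0,"z":0.12,"yaw":0}]';  python3 -m inch '[{"x":0,"y":0,"z":0.1,"yaw":0}]'; python3 go.py .513 -.0135 .18 181.2
```

```text
time_s: 17.02
tcp_pos: [0.5121, -0.0131, 0.1873]
eef_rot: [179.8, 1.7, -178.9]
contact_force: [0.7, -0.6, -0.6]
gripper_width: 0.0136
time_s: 17.1
tcp_pos: [0.5124, -0.0129, 0.1847]
eef_rot: [179.8, 1.8, -178.9]
contact_force: [-0.1, 0.0, -0.7]
gripper_width: 0.0136
time_s: 17.18
tcp_pos: [0.5126, -0.0128, 0.1824]
eef_rot: [179.8, 1.8, -178.9]
contact_force: [-0.4, 0.1, -1.0]
gripper_width: 0.0138
at [ 0.5126 -0.0128  0.1824] [ 179.8    1.8 -178.9] F [-0.4  0.1 -1. ] w 0.0138 t 17.1833 
need units x -0.01 y -0.03 z 0.09 yaw -0.02
```

```bash
python3 -m inch '[{"x":0,"y":0,"z":0.1,"yaw":0}]';  python3 -m inch '[{"x":0,"y":0,"z":0.1,"yaw":0}]'; python3 -m inch '[{"x":0,"y":0,"z":0.08,"yaw":0}]'; python3 go.py .513 -.0135 .18 181.2
```

```text
time_s: 17.27
tcp_pos: [0.5129, -0.0127, 0.1801]
eef_rot: [179.8, 1.8, -178.9]
contact_force: [-2.0, 0.0, 6.6]
gripper_width: 0.0136
time_s: 17.35
tcp_pos: [0.5137, -0.0131, 0.179]
eef_rot: [179.8, 1.9, -178.8]
contact_force: [-4.7, -4.6, 19.1]
gripper_width: 0.0135
time_s: 17.43
tcp_pos: [0.5143, -0.0137, 0.1786]
eef_rot: [179.9, 2.0, -178.8]
contact_force: [-7.4, -1.2, 16.5]
gripper_width: 0.0136
at [ 0.5143 -0.0137  0.1786] [ 179.9    2.  -178.8] F [-7.4 -1.2 16.5] w 0.0136 t 17.4333 
need units x 0.05 y 0.01 z -0.06 yaw 0.01
```

```bash
python3 -m inch '[{"x":0,"y":0,"z":-0.06,"yaw":0},{"x":0,"y":0,"z":0,"yaw":0},{"x":0,"y":0,"z":0,"yaw":0}]' -0.3; python3 go.py .513 -.0135 .26 181.2; python3 -m inch '[{"x":0,"y":0,"z":-0.3,"yaw":0},{"x":0,"y":0,"z":-0.6,"yaw":0},{"x":0,"y":0,"z":-0.7,"yaw":0},{"x":0,"y":0,"z":-0.7,"yaw":0},{"x":0,"y":0,"z":-0.7,"yaw":0}]';python3 go.py .50 -.0135 .31 180
python3 - <<'E'
from h import *
a=cap("wrist"); b=cap("scene")
save(np.hstack([a[0][:,140:500],cv2.resize(b[0][155:260,260:375],(438,400),interpolation=cv2.INTER_CUBIC)]),"a6.png")
E
python3 red.py
```

```text
time_s: 17.68
tcp_pos: [0.5151, -0.0138, 0.1815]
eef_rot: [179.9, 2.2, -178.8]
contact_force: [-0.9, -0.7, -0.5]
gripper_width: 0.0275
at [ 0.5151 -0.0138  0.1815] [ 179.9    2.2 -178.8] F [-0.9 -0.7 -0.5] w 0.0275 t 17.6833 
need units x -0.04 y 0.02 z -3.14 yaw 0.01
time_s: 18.1
tcp_pos: [0.5098, -0.0144, 0.2561]
eef_rot: [180.0, 1.7, -178.8]
contact_force: [1.4, 0.8, -0.1]
gripper_width: 0.0303
at [ 0.5098 -0.0144  0.2561] [ 180.     1.7 -178.8] F [ 1.4  0.8 -0.1] w 0.0303 t 18.1 
need units x 0.33 y 0.04 z -2.17 yaw 0.30
[312 198  19  34 591] [ 0.5205 -0.0133  0.2007] [ 0.513 -0.02   0.196] [ 0.529 -0.007  0.204] yaw -2.8
[ 87 201  36  23 437] [ 0.5414 -0.2091  0.1538] [ 0.537 -0.216  0.149] [ 0.547 -0.204  0.157] yaw 52.1
```

View pics/a6.png

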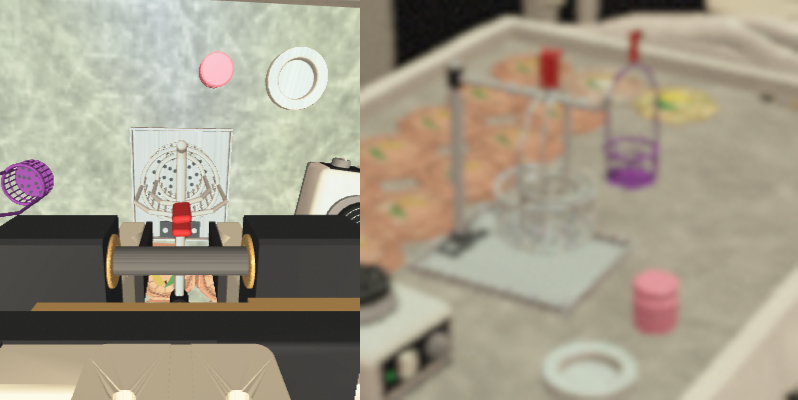

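Both baskets hang nested on the bar: red grips stacked at (180,217), the small one inside the medium in the scene crop. Next I move towards the jars and measure with the wrist camera.

```bash
python3 -m inch '[{"x":0,"y":0,"z":-1,"yaw":0},{"x":0.3,"y":0.7,"z":-1,"yaw":0},{"x":0.4,"y":1,"z":0,"yaw":0},{"x":0.4,"y":1,"z":0,"yaw":0},{"x":0.4,"y":1,"z":0,"yaw":0}]' 0.35
python3 -m inch '[{"x":0.4,"y":1,"z":0,"yaw":0},{"x":0.4,"y":1,"z":0,"yaw":0},{"x":0.4,"y":1,"z":0,"yaw":0},{"x":0.4,"y":1,"z":0,"yaw":0},{"x":0,"y":0,"z":0,"yaw":0}]'
python3 go.py .43 .339 .15 180
python3 - <<'E'
from h import *
p,d,K,T=cap("wrist"); save(p,"w7.png"); np.savez("w7.npz",p=p,P=cloud(d,K,T),d=d,K=K,T=T)
E
```

```text
time_s: 18.67
tcp_pos: [0.468, 0.077, 0.3044]
eef_rot: [180.0, 1.5, -179.2]
contact_force: [0.1, 0.2, -0.4]
gripper_width: 0.0573
time_s: 19.08
tcp_pos: [0.4214, 0.1827, 0.3005]
eef_rot: [-180.0, 1.3, -179.2]
contact_force: [0.5, 0.7, -0.3]
gripper_width: 0.0596
at [0.4214 0.1827 0.3005] [-180.     1.3 -179.2] F [ 0.5  0.7 -0.3] w 0.0596 t 19.0833 
need units x -0.30 y 6.25 z 6.03 yaw 0.21
```

View pics/w7.png

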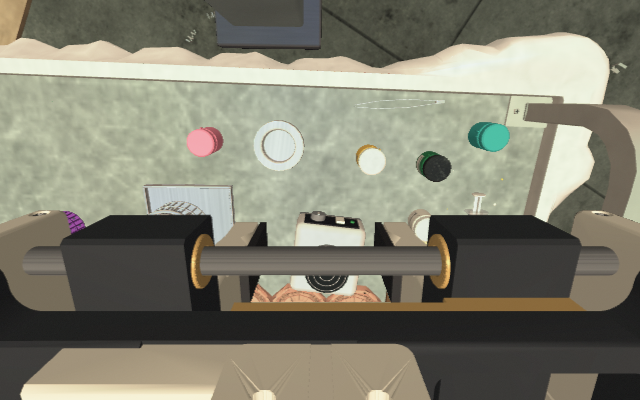

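Green jar's cap at (434,167), yellow at (371,160), well at (278,146), mixer pad at (327,275). I fit circles to the depth points.

```bash
cat > circ.py <<'E'
from h import *
def circ(P,d,box,z0,z1,nm):
    x0,y0,x1,y1=box; k=P[y0:y1,x0:x1][d[y0:y1,x0:x1]>0]; k=k[(k[:,2]>z0)&(k[:,2]<z1)]
    c,rad=cv2.minEnclosingCircle((k[:,:2]*1000).astype(np.float32)); h=cv2.convexHull((k[:,:2]*1000).astype(np.float32))
    e=cv2.fitEllipse(h); print(nm,len(k),'enc',np.round(c,1),round(rad,1),'ell',np.round(e[0],1),np.round(e[1],1),'z',np.median(k[:,2]).round(4))
E
python3 - <<'E'
from circ import *
z=np.load("w7.npz");P=z['P'];d=z['d']
circ(P,d,(410,145,460,190),.034,.06,'green')
circ(P,d,(350,140,392,182),.034,.06,'yellow')
circ(P,d,(245,115,312,178),.010,.022,'well')
circ(P,d,(295,262,362,310),.072,.09,'pad')
circ(P,d,(290,210,370,310),.05,.066,'mixerbox')
E
```

```text
green 615 enc [433.8 340.8] 19.0 ell [433.4 340.8] [36.3 37.3] z 0.0412
yellow 599 enc [425.1 252. ] 18.6 ell [425. 252.] [36.4 36.6] z 0.0414
well 1209 enc [409.9 123.2] 35.8 ell [409.8 123.2] [70.7 71. ] z 0.0153
pad 599 enc [575.8 193.1] 29.2 ell [583.8 193.3] [34.9 60.2] z 0.0797
mixerbox 2046 enc [566.6 194. ] 68.1 ell [566.9 194.4] [121.9 147. ] z 0.0569
```

```bash
python3 -m inch '[{"x":-0.1,"y":1,"z":0,"yaw":0.2},{"x":-0.1,"y":1,"z":0,"yaw":0},{"x":-0.1,"y":1,"z":0.5,"yaw":0},{"x":-0.1,"y":1,"z":0.5,"yaw":0},{"x":-0.1,"y":1,"z":0.5,"yaw":0}]'
python3 -m inch '[{"x":0,"y":1,"z":0.8,"yaw":0},{"x":0,"y":0.2,"z":0.8,"yaw":0},{"x":0,"y":0,"z":0.8,"yaw":0},{"x":0,"y":0,"z":0.8,"yaw":0},{"x":0,"y":0,"z":0,"yaw":0}]'; python3 go.py .434 .341 .028 180
python3 - <<'E'
from circ import *
p,d,K,T=cap("wrist"); P=cloud(d,K,T); save(p,"w8.png")
m=(abs(P[...,0]-.434)<.035)&(abs(P[...,1]-.341)<.026)&(P[...,2]>.036)&(P[...,2]<.06)&(d>0)
k=P[m]; print(len(k),cv2.minEnclosingCircle((k[:,:2]*1000).astype(np.float32)),np.median(k[:,2]))
E
```

```text
time_s: 19.55
tcp_pos: [0.4351, 0.3063, 0.2637]
eef_rot: [179.9, 1.4, 179.9]
contact_force: [-0.2, 0.3, -0.1]
gripper_width: 0.0591
time_s: 19.97
tcp_pos: [0.4383, 0.338, 0.1744]
eef_rot: [-179.7, 1.1, 179.9]
contact_force: [0.9, -0.4, 0.4]
gripper_width: 0.0589
at [0.4383 0.338  0.1744] [-179.7    1.1  179.9] F [ 0.9 -0.4  0.4] w 0.0589 t 19.9667 
need units x 0.29 y 0.15 z 5.85 yaw -0.02
1191 ((433.67584228515625, 341.18487548828125), 18.71135902404785) 0.041419445009512834
```

```bash
python3 -m inch '[{"x":0.2,"y":0.12,"z":0.7,"yaw":0},{"x":0,"y":0,"z":0.8,"yaw":0},{"x":0,"y":0,"z":0.8,"yaw":0},{"x":0,"y":0,"z":0.8,"yaw":0},{"x":0,"y":0,"z":0,"yaw":0}]'; python3 go.py .434 .341 .030 180
```

```text
time_s: 20.43
tcp_pos: [0.4405, 0.3419, 0.1036]
eef_rot: [179.9, 1.6, 179.8]
contact_force: [0.4, -0.1, -0.1]
gripper_width: 0.0593
at [0.4405 0.3419 0.1036] [179.9   1.6 179.8] F [ 0.4 -0.1 -0.1] w 0.0593 t 20.4333 
need units x 0.34 y -0.05 z 2.94 yaw -0.04
```

```bash
python3 -m inch '[{"x":0.35,"y":-0.04,"z":0.6,"yaw":0},{"x":0,"y":0,"z":0.7,"yaw":0},{"x":0.05,"y":0,"z":0.7,"yaw":0},{"x":0.05,"y":0,"z":0.3,"yaw":0}]'; python3 go.py .434 .341 .030 180
```

```text
time_s: 20.77
tcp_pos: [0.4357, 0.3441, 0.0532]
eef_rot: [179.4, 2.0, 179.8]
contact_force: [-0.8, -0.4, -0.3]
gripper_width: 0.0594
at [0.4357 0.3441 0.0532] [179.4   2.  179.8] F [-0.8 -0.4 -0.3] w 0.0594 t 20.7667 
need units x 0.10 y -0.13 z 0.92 yaw -0.05
```

```bash
python3 -m inch '[{"x":0.1,"y":-0.1,"z":0.35,"yaw":0},{"x":0.03,"y":0,"z":0.4,"yaw":0},{"x":0.03,"y":0,"z":0.12,"yaw":0}]'; python3 go.py .434 .341 .029 180
```

```text
time_s: 21.02
tcp_pos: [0.4341, 0.3431, 0.0333]
eef_rot: [179.2, 2.2, 179.8]
contact_force: [-0.2, 0.3, -0.0]
gripper_width: 0.0587
at [0.4341 0.3431 0.0333] [179.2   2.2 179.8] F [-0.2  0.3 -0. ] w 0.0587 t 21.0167 
need units x 0.01 y -0.09 z 0.17 yaw -0.05
```

```bash
python3 -m inch '[{"x":0.03,"y":-0.08,"z":0.2,"yaw":0},{"x":0.03,"y":0,"z":0.06,"yaw":0},{"x":0.03,"y":0,"z":0.05,"yaw":0},{"x":0.03,"y":0,"z":0.04,"yaw":0}]' -1 30; python3 go.py .434 .341 .029 180;  python3 -m inch '[{"x":0,"y":0,"z":0.04,"yaw":0},{"x":0,"y":0,"z":0.04,"yaw":0}]'; python3 go.py .434 .341 .029 180
```

```text
time_s: 21.35
tcp_pos: [0.432, 0.3417, 0.0249]
eef_rot: [179.2, 2.3, 179.8]
contact_force: [0.3, 0.6, 0.6]
gripper_width: 0.0379
at [0.432  0.3417 0.0249] [179.2   2.3 179.8] F [0.3 0.6 0.6] w 0.0379 t 21.35 
need units x -0.09 y -0.02 z -0.16 yaw -0.05
time_s: 21.52
tcp_pos: [0.4321, 0.3415, 0.0247]
eef_rot: [179.2, 2.3, 179.9]
contact_force: [-5.2, -2.8, 13.7]
gripper_width: 0.0366
at [0.4321 0.3415 0.0247] [179.2   2.3 179.9] F [-5.2 -2.8 13.7] w 0.0366 t 21.5167 
need units x -0.08 y -0.02 z -0.17 yaw -0.04
```

```bash
python3 -m inch '[{"x":0,"y":0,"z":-0.1,"yaw":0},{"x":0,"y":0,"z":-0.12,"yaw":0}]' -0.05; python3 -m inch '[{"x":-0.03,"y":0,"z":0.0,"yaw":0},{"x":0,"y":0,"z":0,"yaw":0},{"x":0,"y":0,"z":0,"yaw":0}]' -1 30; python3 go.py .434 .341 .029 180
```

```text
time_s: 21.68
tcp_pos: [0.4318, 0.3416, 0.0309]
eef_rot: [179.2, 2.3, 179.9]
contact_force: [-0.3, -0.8, -0.2]
gripper_width: 0.0411
time_s: 21.93
tcp_pos: [0.4329, 0.3423, 0.032]
eef_rot: [179.1, 2.4, 179.9]
contact_force: [-0.6, 0.0, -1.4]
gripper_width: 0.0364
at [0.4329 0.3423 0.032 ] [179.1   2.4 179.9] F [-0.6  0.  -1.4] w 0.0364 t 21.9333 
need units x -0.04 y -0.05 z 0.12 yaw -0.03
```

```bash
python3 -m inch '[{"x":0,"y":0,"z":-0.6,"yaw":0},{"x":0,"y":0,"z":-0.8,"yaw":0},{"x":0,"y":0,"z":-0.9,"yaw":0},{"x":0,"y":0,"z":-0.9,"yaw":0},{"x":0,"y":0,"z":-0.9,"yaw":0}]'; python3 go.py .567 .193 .15 180
python3 - <<'E'
from circ import *
z=np.load("w7.npz");P=z['P'];d=z['d']
k=P[262:310,290:365].reshape(-1,3); k=k[(k[:,2]>.074)&(k[:,2]<.088)]
for a in np.arange(.55,.61,.006):
    q=k[(k[:,0]>a)&(k[:,0]<a+.006)]
    if len(q): print(a.round(3),len(q),q[:,1].min().round(4),q[:,1].max().round(4))
p,d,K,T=cap("top"); Q=cloud(d,K,T)
circ(Q,d,(245,140,290,190),.072,.09,'pad top'); circ(Q,d,(240,145,295,200),.048,.09,'box top')
E
```

```text
time_s: 22.35
tcp_pos: [0.4261, 0.3369, 0.1311]
eef_rot: [179.7, 1.9, 179.8]
contact_force: [0.1, -0.0, -2.1]
gripper_width: 0.0366
at [0.4261 0.3369 0.1311] [179.7   1.9 179.8] F [ 0.1 -0.  -2.1] w 0.0366 t 22.35 
need units x -5.68 y -5.74 z -0.60 yaw -0.05
0.568 7 0.1857 0.2222
0.574 166 0.1639 0.2223
0.58 154 0.1654 0.2212
0.586 137 0.1681 0.2174
0.592 106 0.1722 0.2135
0.598 29 0.1833 0.204
pad top 297 enc [570.5 193.1] 29.8 ell [570.4 193.1] [57.8 58.3] z 0.0796
box top 1076 enc [566.  193.1] 68.2 ell [564.4 194.1] [120.5 133.5] z 0.0587
```

```bash
python3 -m inch '[{"x":-0.4,"y":-0.4,"z":-0.6,"yaw":0},{"x":-0.7,"y":-0.7,"z":-0.6,"yaw":0},{"x":-0.8,"y":-0.8,"z":0,"yaw":0},{"x":-0.8,"y":-0.8,"z":0,"yaw":0},{"x":-0.8,"y":-0.8,"z":0,"yaw":0}]'
python3 -m inch '[{"x":-0.8,"y":-0.8,"z":0,"yaw":0},{"x":-0.8,"y":-0.8,"z":0,"yaw":0},{"x":-0.4,"y":-0.4,"z":0,"yaw":0},{"x":0,"y":0,"z":0,"yaw":0}]'; python3 go.py .570 .193 .115 180
```

```text
time_s: 22.82
tcp_pos: [0.5151, 0.2529, 0.1727]
eef_rot: [179.1, 2.4, -179.7]
contact_force: [-0.4, 0.5, 0.2]
gripper_width: 0.0369
time_s: 23.15
tcp_pos: [0.57, 0.1973, 0.1728]
eef_rot: [179.1, 2.4, -179.9]
contact_force: [0.3, 0.3, 0.5]
gripper_width: 0.0362
at [0.57   0.1973 0.1728] [ 179.1    2.4 -179.9] F [0.3 0.3 0.5] w 0.0362 t 23.15 
need units x 0.10 y -0.21 z 2.31 yaw 0.03
```

```bash
python3 -m inch '[{"x":0.05,"y":-0.18,"z":0.5,"yaw":0},{"x":0,"y":0,"z":0.7,"yaw":0},{"x":0,"y":0,"z":0.5,"yaw":0},{"x":0,"y":0,"z":0.3,"yaw":0}]'; python3 go.py .570 .193 .113 180
```

```text
time_s: 23.48
tcp_pos: [0.572, 0.1932, 0.1216]
eef_rot: [179.0, 2.5, 179.9]
contact_force: [0.5, 0.9, -0.9]
gripper_width: 0.0365
at [0.572  0.1932 0.1216] [179.    2.5 179.9] F [ 0.5  0.9 -0.9] w 0.0365 t 23.4833 
need units x 0.09 y -0.01 z 0.34 yaw -0.02
```

```bash
python3 -m inch '[{"x":0.04,"y":0,"z":0.2,"yaw":0},{"x":0.04,"y":0,"z":0.15,"yaw":0}]'; for i in 1; do python3 -m inch '[{"x":0.02,"y":0,"z":0.15,"yaw":0}]'; done;  python3 -m inch '[{"x":0.02,"y":0,"z":0.15,"yaw":0}]'; python3 go.py .570 .193 .104 180
```

```text
time_s: 23.65
tcp_pos: [0.5693, 0.1936, 0.1108]
eef_rot: [179.1, 2.4, 179.9]
contact_force: [1.0, -1.5, 2.2]
gripper_width: 0.0368
time_s: 23.73
tcp_pos: [0.5692, 0.1938, 0.1073]
eef_rot: [179.1, 2.5, 180.0]
contact_force: [1.0, -4.2, 5.3]
gripper_width: 0.0368
time_s: 23.82
tcp_pos: [0.5698, 0.1939, 0.1051]
eef_rot: [179.1, 2.6, -179.9]
contact_force: [-10.3, -7.4, 38.9]
gripper_width: 0.0366
at [0.5698 0.1939 0.1051] [ 179.1    2.6 -179.9] F [-10.3  -7.4  38.9] w 0.0366 t 23.8167 
need units x -0.01 y -0.04 z 0.04 yaw 0.02
```

```bash
python3 -m inch '[{"x":0,"y":0,"z":0.05,"yaw":0}]'; python3 -m inch '[{"x":0,"y":0,"z":0.05,"yaw":0}]'; python3 -m inch '[{"x":0,"y":0,"z":0.05,"yaw":0},{"x":0,"y":0,"z":0.05,"yaw":0}]'
```

```text
time_s: 23.9
tcp_pos: [0.57, 0.1938, 0.1056]
eef_rot: [179.2, 2.6, -179.9]
contact_force: [-6.2, -2.2, 10.6]
gripper_width: 0.0367
time_s: 23.98
tcp_pos: [0.5698, 0.1938, 0.1056]
eef_rot: [179.2, 2.7, -179.9]
contact_force: [-3.0, -0.5, 7.4]
gripper_width: 0.0366
time_s: 24.15
tcp_pos: [0.5696, 0.1938, 0.1056]
eef_rot: [179.1, 2.7, -179.8]
contact_force: [-2.8, -2.8, 7.0]
gripper_width: 0.0367
```

```bash
python3 -m inch '[{"x":0,"y":0,"z":0.09,"yaw":0},{"x":0,"y":0,"z":0.08,"yaw":0}]'; python3 -m inch '[{"x":0,"y":0,"z":0.08,"yaw":0},{"x":0,"y":0,"z":0.08,"yaw":0},{"x":0,"y":0,"z":0.08,"yaw":0}]'
```

```text
time_s: 24.32
tcp_pos: [0.57, 0.1938, 0.1055]
eef_rot: [179.2, 2.9, -179.7]
contact_force: [-7.2, -2.2, 14.8]
gripper_width: 0.0369
time_s: 24.57
tcp_pos: [0.5699, 0.1938, 0.1055]
eef_rot: [179.1, 3.1, -179.6]
contact_force: [-5.8, -2.2, 13.7]
gripper_width: 0.0364
```

Run:
```python
from plant import r
for i in range(12):
    r.capture("scene")
    if i%3==2: s=r.get_state(); print(s['time_s'],s['tcp_pos'].round(4),s['eef_rot'].round(1),s['contact_force'].round(1))
```

```text
24.7167 [0.5699 0.1938 0.1055] [ 179.1    3.1 -179.7] [-5.3 -3.5 13.6]
24.8667 [0.5699 0.1938 0.1055] [ 179.1    3.1 -179.6] [-6.2 -3.5 15.2]
25.0167 [0.5699 0.1938 0.1055] [ 179.1    3.1 -179.7] [-5.7 -2.1 13.7]
25.1667 [0.5699 0.1938 0.1055] [ 179.1    3.1 -179.7] [-5.1 -3.  13.2]
```

```bash
python3 - <<'E'
from plant import r
f=[]
for i in range(86):
    r.capture("scene"); s=r.get_state(); f.append(s['contact_force'][2])
print(s['time_s'],s['tcp_pos'].round(4),s['eef_rot'].round(1),min(f),max(f))
E
python3 go.py .570 .193 .17 180
```

```text
29.4667 [0.5699 0.1938 0.1054] [ 179.1    3.1 -179.6] 12.20328317080451 15.056401361549613
at [0.5699 0.1938 0.1054] [ 179.1    3.1 -179.6] F [-6.9 -2.5 14.8] w 0.0366 t 29.4667 
need units x -0.14 y 0.01 z -2.58 yaw 0.09
```

```bash
python3 -m inch '[{"x":0,"y":0,"z":-0.4,"yaw":0},{"x":0,"y":0,"z":-0.8,"yaw":0},{"x":0,"y":0,"z":-0.8,"yaw":0},{"x":0.5,"y":-0.2,"z":-0.5,"yaw":0},{"x":0.8,"y":-0.35,"z":0,"yaw":0}]'
python3 -m inch '[{"x":0.8,"y":-0.35,"z":0,"yaw":0},{"x":0.8,"y":-0.35,"z":0,"yaw":0},{"x":0.8,"y":-0.35,"z":0,"yaw":0},{"x":0.8,"y":-0.35,"z":0,"yaw":0},{"x":0.8,"y":-0.35,"z":0,"yaw":0}]'
python3 go.py .410 .123 .10 180
```

```text
time_s: 29.88
tcp_pos: [0.5363, 0.1817, 0.1717]
eef_rot: [179.0, 3.3, -179.6]
contact_force: [0.4, 0.4, 0.3]
gripper_width: 0.0368
time_s: 30.3
tcp_pos: [0.434, 0.1377, 0.1689]
eef_rot: [178.6, 3.6, -179.6]
contact_force: [-1.2, 0.9, -0.2]
gripper_width: 0.0367
at [0.434  0.1377 0.1689] [ 178.6    3.6 -179.6] F [-1.2  0.9 -0.2] w 0.0367 t 30.3 
need units x 1.14 y -0.64 z 2.67 yaw 0.11
```

```bash
python3 -m inch '[{"x":0.6,"y":-0.3,"z":0.3,"yaw":0},{"x":0.5,"y":-0.3,"z":0.7,"yaw":0},{"x":0,"y":0,"z":0.8,"yaw":0},{"x":0,"y":0,"z":0.6,"yaw":0},{"x":0,"y":0,"z":0,"yaw":0}]'
python3 go.py .410 .123 .034 180
python3 - <<'E'
from circ import *
p,d,K,T=cap("wrist"); save(p,"w9.png"); P=cloud(d,K,T); np.savez("w9.npz",p=p,P=P,d=d)
circ(P,d,(0,0,640,260),.008,.02,'low')
c=p.astype(int); m=(c[...,1]>c[...,0]+15)&(c[...,1]>c[...,2]+8)&(d>0)&(d<.4); k=P[m]; k=k[(abs(k[:,1]-.123)<.03)&(k[:,2]>.03)]
if len(k):print('greenpix',len(k),k.min(0).round(4),k.max(0).round(4))
E
```

```text
time_s: 30.72
tcp_pos: [0.4063, 0.1234, 0.1098]
eef_rot: [178.1, 4.1, -179.5]
contact_force: [-1.1, -0.1, -1.2]
gripper_width: 0.0365
at [0.4063 0.1234 0.1098] [ 178.1    4.1 -179.5] F [-1.1 -0.1 -1.2] w 0.0365 t 30.7167 
need units x 0.07 y -0.12 z 3.03 yaw 0.12
low 8974 enc [352.7 153.5] 255.8 ell [340.9 168.2] [192.1 548.6] z 0.0147
greenpix 1083 [0.3883 0.1052 0.0784] [0.4049 0.1422 0.114 ]
```

View pics/w9.png

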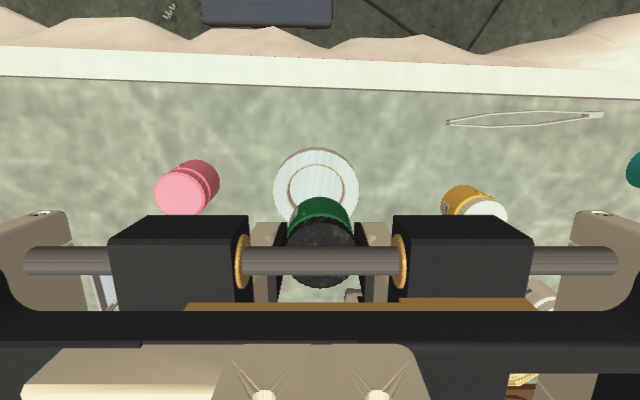

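The jar is held over the well, which shows at (315,187), with the green body at (320,215). I fit the well and check the jar's tilt from this depth image.

Run:
```python
from circ import *
z=np.load("w9.npz");P=z['P'];d=z['d']
k=P[140:240,262:370].reshape(-1,3); k=k[(k[:,2]>.009)&(k[:,2]<.022)]; k=k[np.hypot(k[:,0]-.41,k[:,1]-.123)<.05]
# near edge points -> circle lsq with r 36
A=k[:,:2]; hull=cv2.convexHull((A*1000).astype(np.float32))[:,0]
h=hull[hull[:,0]<405]; from scipy.optimize import least_squares
s=least_squares(lambda c:np.hypot(h[:,0]-c[0],h[:,1]-c[1])-36,[410,123]); print(len(k),'well',s.x.round(1),abs(s.fun).max().round(2))
q=P[190:290,280:362].reshape(-1,3)
for a in np.arange(.075,.13,.005):
    t=q[(q[:,2]>a)&(q[:,2]<a+.005)&(q[:,0]<.44)]
    if len(t):
        print(a.round(3),len(t),t[:,0].min().round(4),t[:,1].min().round(4),t[:,1].max().round(4))
```

```text
2529 well [410.2 123.2] 0.52
0.075 13 0.39 0.1078 0.1367
0.08 145 0.3889 0.1055 0.1414
0.085 150 0.3888 0.1057 0.1403
0.09 168 0.3887 0.1055 0.1416
0.095 225 0.3886 0.1023 0.1453
0.1 291 0.3883 0.1019 0.1457
0.105 314 0.3883 0.1024 0.1447
0.11 314 0.3882 0.1028 0.1442
0.115 1496 0.388 0.1033 0.1433
0.12 519 0.3891 0.1038 0.1425
0.125 28 0.3945 0.1042 0.1416
0.13 43 0.4071 0.1043 0.1413
```

```bash
python3 -m inch '[{"x":-0.08,"y":0,"z":0.3,"yaw":0},{"x":0,"y":0,"z":0.6,"yaw":0},{"x":0,"y":0,"z":0.6,"yaw":0},{"x":0,"y":0,"z":0.3,"yaw":0}]'
python3 go.py .409 .1228 .034 180
```

```text
time_s: 31.1
tcp_pos: [0.4169, 0.1295, 0.0701]
eef_rot: [177.6, 4.7, -179.4]
contact_force: [-0.1, -1.2, -0.0]
gripper_width: 0.0363
at [0.4169 0.1295 0.0701] [ 177.6    4.7 -179.4] F [-0.1 -1.2 -0. ] w 0.0363 t 31.1 
need units x 0.43 y -0.32 z 1.40 yaw 0.15
```

```bash
python3 -m inch '[{"x":0.4,"y":-0.3,"z":0.1,"yaw":0},{"x":0.05,"y":-0.02,"z":0.4,"yaw":0}]'
python3 go.py .409 .1228 .034 180
python3 - <<'E'
from circ import *
p,d,K,T=cap("wrist"); P=cloud(d,K,T)
c=p.astype(int); m=(c[...,1]>c[...,0]+15)&(c[...,1]>c[...,2]+8)&(d>0)&(d<.4); k=P[m]; k=k[(abs(k[:,1]-.123)<.03)&(k[:,2]>.02)]
for a in np.arange(.02,.08,.005):
    t=k[(k[:,2]>a)&(k[:,2]<a+.005)]
    if len(t)>5: print(a.round(3),len(t),t[:,0].min().round(4),t[:,1].min().round(4),t[:,1].max().round(4))
E
```

```text
time_s: 31.27
tcp_pos: [0.4083, 0.123, 0.0567]
eef_rot: [177.6, 4.7, -179.4]
contact_force: [-0.6, -0.2, -0.9]
gripper_width: 0.0366
at [0.4083 0.123  0.0567] [ 177.6    4.7 -179.4] F [-0.6 -0.2 -0.9] w 0.0366 t 31.2667 
need units x 0.05 y -0.05 z 0.91 yaw 0.15
0.025 98 0.3915 0.1095 0.1404
0.03 129 0.3912 0.1109 0.1405
0.035 144 0.3911 0.1105 0.1397
0.04 162 0.3908 0.1057 0.1397
0.045 213 0.3905 0.1052 0.1419
0.05 298 0.3904 0.1049 0.1404
0.055 34 0.3902 0.1059 0.139
```

```bash
python3 -m inch '[{"x":0.03,"y":-0.02,"z":0.3,"yaw":0},{"x":0.03,"y":-0.02,"z":0.25,"yaw":0}]'; python3 -m inch '[{"x":0.03,"y":-0.02,"z":0.2,"yaw":0}]'; python3 -m inch '[{"x":0.02,"y":-0.01,"z":0.15,"yaw":0}]'; python3 go.py .408 .1225 .034 180
```

```text
time_s: 31.48
tcp_pos: [0.4098, 0.1242, 0.0423]
eef_rot: [177.6, 4.8, -179.4]
contact_force: [0.7, 0.1, -1.0]
gripper_width: 0.0367
time_s: 31.57
tcp_pos: [0.4101, 0.1244, 0.0373]
eef_rot: [177.5, 4.8, -179.3]
contact_force: [-0.6, -0.3, -0.4]
gripper_width: 0.0368
time_s: 31.65
tcp_pos: [0.4116, 0.1252, 0.0346]
eef_rot: [177.5, 5.0, -179.3]
contact_force: [-8.9, -9.9, 49.1]
gripper_width: 0.0366
at [0.4116 0.1252 0.0346] [ 177.5    5.  -179.3] F [-8.9 -9.9 49.1] w 0.0366 t 31.65 
need units x 0.15 y -0.11 z 0.00 yaw 0.18
```

```bash
python3 -m inch '[{"x":0,"y":0,"z":-0.1,"yaw":0},{"x":0,"y":0,"z":0,"yaw":0},{"x":0,"y":0,"z":0,"yaw":0},{"x":0,"y":0,"z":0,"yaw":0}]' 0.2; python3 go.py .408 .1225 .15 180
python3 -m inch '[{"x":-0.03,"y":0,"z":-0.4,"yaw":0},{"x":-0.05,"y":0,"z":-0.7,"yaw":0},{"x":-0.05,"y":0,"z":-0.9,"yaw":0},{"x":-0.05,"y":0,"z":-0.9,"yaw":0},{"x":-0.05,"y":0,"z":-0.9,"yaw":0}]'
python3 -m inch '[{"x":0,"y":0,"z":-1,"yaw":0},{"x":0,"y":0,"z":-1,"yaw":0},{"x":0,"y":0,"z":-1,"yaw":0},{"x":0,"y":0,"z":-1,"yaw":0},{"x":0,"y":0,"z":0,"yaw":0}]'
python3 - <<'E'
from circ import *
p,d,K,T=cap("wrist"); P=cloud(d,K,T); b=cap("scene")
save(np.hstack([p[:,140:500],cv2.resize(b[0][155:320,200:380],(436,400),interpolation=cv2.INTER_CUBIC)]),"a10.png")
k=P[d>0]; k=k[(np.hypot(k[:,0]-.41,k[:,1]-.123)<.032)&(k[:,2]>.03)&(k[:,2]<.06)]
t=k[k[:,2]>np.median(k[:,2])-.004]; print(len(t),cv2.minEnclosingCircle((t[:,:2]*1000).astype(np.float32)),np.median(t[:,2]),np.linalg.lstsq(np.c_[t[:,:2]-t[:,:2].mean(0),np.ones(len(t))],t[:,2],rcond=None)[0].round(3))
p,d,K,T=cap("top"); Q=cloud(d,K,T); circ(Q,d,(245,140,290,190),.072,.09,'pad')
q=Q[d>0]; c=p[d>0].astype(int); m=(c[:,0]>c[:,1]+60)&(c[:,0]>c[:,2]+60)&(q[:,2]>.15)&(abs(q[:,1])<.06); print('grips',m.sum(),q[m].min(0).round(3),q[m].max(0).round(3)) if m.any() else 0
E
```

```text
time_s: 31.98
tcp_pos: [0.4132, 0.1263, 0.0379]
eef_rot: [177.4, 5.1, -179.2]
contact_force: [0.1, 0.0, -0.4]
gripper_width: 0.0517
at [0.4132 0.1263 0.0379] [ 177.4    5.1 -179.2] F [ 0.1  0.  -0.4] w 0.0517 t 31.9833 
need units x -0.19 y 0.05 z -4.49 yaw 0.19
time_s: 32.4
tcp_pos: [0.4076, 0.1196, 0.1313]
eef_rot: [177.9, 4.6, -179.2]
contact_force: [-0.7, 0.2, -0.8]
gripper_width: 0.0525
time_s: 32.82
tcp_pos: [0.3998, 0.1159, 0.2401]
eef_rot: [177.6, 4.9, -179.2]
contact_force: [1.1, 0.6, 0.1]
gripper_width: 0.0524
800 ((411.4598083496094, 125.16312408447266), 18.573020935058594) 0.04546512673618719 [0.008 0.003 0.045]
pad 211 enc [571.5 193.6] 29.6 ell [573.4 194.9] [51.6 59.4] z 0.0799
grips 33 [ 0.513 -0.017  0.18 ] [ 0.527 -0.006  0.207]
```

View pics/a10.png

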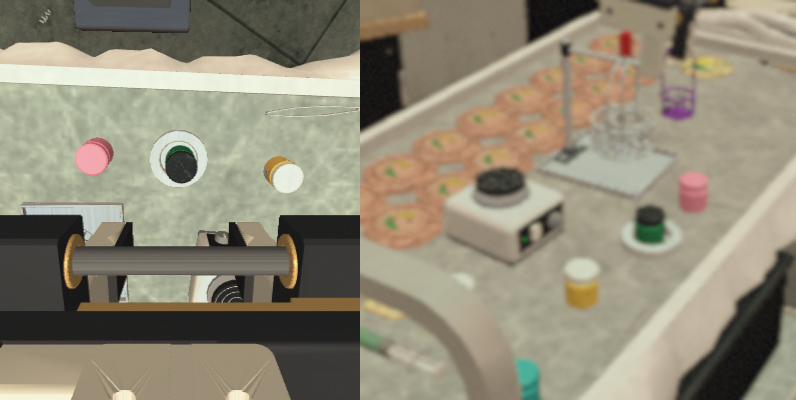

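The green jar stands flat in the well: cap top at 45.5 mm where 46 is expected, 2.4 mm off centre. The platform is back up at 79.9 mm and both grips are still on the bar, so I hand in.

```bash
python3 -c "
from plant import r
print(r.close_job()); print(r.get_state()['time_s'])"
```

```text
the job is handed in; nothing more can be done
None
the job is handed in; nothing more can be done
```

The job is handed in at about 33 s of robot time; the interface gave no verdict. As far as my checks show, every step was done.

- **Baskets:** There was no large basket in view. I hung the medium one first, then the small one nested in front of it. The last top view shows both red grips still on the bar and level, at x about 0.513 to 0.527. I did not measure the floor gap between the two baskets directly, only the heights of their grips.
- **Mixer:** I pressed the green jar on the platform for about 5.2 s at 12 to 15 N, above the 8 N the spring gives when fully down. The platform is back up at 79.9 mm (80 at rest).
- **Green jar:** It is released in the well, flat, 2.4 mm off centre. Its cap top is at 45.5 mm, where 46 means fully home.
- **White and yellow jars, look-alikes:** I never touched them. I did not measure the white and yellow jars again at the end.

**Weak points:** The tool slowly tilted to about 5°, which the moves could not correct. Seating the jar gave a brief 49 N reading at the wrist, pressing through the jar held in the fingers. The rules limit the wrist to 120 N and the arm or gripper body to 40 N, so I believe it was allowed.

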